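Swap the cool bricks in the salad station

TASK

Change the cool bricks of the salad station: press the release tab in, swing the bay's cover wide open, take whatever thawed bricks lie in the bay out and lay them in the black drip tray, and put every frozen brick from the steel pan into the bay. Then shut the cover until it snaps in. Leave the other things in the pan, and do not shift or tip the mug, the squeeze bottle or the meal box.

Things in the scene. Friction and masses are not known exactly. Their poses are not given: they have to be found in the camera images.
- station: Salad station, a white block fixed to the bench. Origin: at bench level under the middle of its bay. Own x away from the robot, y to its left, towards the ingredient wells, z up. The bay is an open box, outside 232 (x) x 158 (y) mm, inside 204 x 130 mm, walls 14 mm, floor 14 and rim 78 mm above the bench. From y = 82 to 232 mm stands the block with the wells, 90 mm high.
- bay (a point): Centre of the bay's inner floor, 14 mm above the bench; axes as the station's. A brick lying with its length along y takes one of three places, at x = -60, 0 and +60 mm.
- cover (a joint): Grey bay cover, 232 x 158 x 10 mm, rad: 0 shut and snapped in (under 0.02), to 1.9 open (leaning back). Hinge along station x at y = +79 mm, 80 mm above the bench; the free edge (y = -79) swings up and over to +y. When the tab lets go, a spring lifts it to 0.1-0.25. Stiff hinge (0.3 N m): it stays where left. To shut, push the free edge down (5-10 N at the end); the catch snaps over by itself.
- tab (a joint): Black release tab on the bay's -y wall, m: 0 out, 0.009 pressed fully in (slides along the station's +y). It springs back by itself; 1.5 N to start, 5.5 N at the end. The catch lets go at about 0.005.
- tab_face (a point): Centre of the tab's outer face, which looks to station -y: 44 mm wide (x), 30 mm high; tab out, it lies at station x = -70, y = -111 mm, 39 mm above the bench. It stands out 32 mm from the wall; the cover's tongue above it (from 57 mm above the bench) stands out 13 mm, so a fingertip pointing down can push the face from the side.
- bar (a point): Middle of the cover's grip bar: steel rod 12 mm thick along station x, 100 mm long, 80 mm free between its two arms, 35 mm outside the cover's free edge. Shut: at station x = +55, y = -114 mm, 85 mm above the bench. It runs parallel to the hinge, 193 mm from it, so it can be pinched from above and turns between the fingers as the cover swings.
- pan: Steel catering pan 265 (x) x 325 (y) mm, walls 40 mm high and 4 mm thick, fixed; the floor inside is 4 mm above the bench. Origin: bottom centre. Holds the fresh bricks among other things.
- drip_tray: Black drip tray, fixed, 190 (x) x 122 (y) mm, rim 14 mm high, walls 4 mm, floor 4 mm above the bench. Origin: bottom centre. Two bricks lie in it side by side, their lengths along its y, at x = -40 and +40 mm.
- old1: A white plastic cool brick: a slab 100 (own x) x 50 (own y) x 32 mm thick (z up) with a carrying rib moulded on top, 60 mm long along own x, 16 mm wide along own y, 25 mm high (top 57 mm above the underside). Origin: centre of the underside. About 0.16 kg. A thawed brick, in the bay at the start, its length about along station y; one or two are there (None if absent).
- old2: A white plastic cool brick: a slab 100 (own x) x 50 (own y) x 32 mm thick (z up) with a carrying rib moulded on top, 60 mm long along own x, 16 mm wide along own y, 25 mm high (top 57 mm above the underside). Origin: centre of the underside. About 0.16 kg. A thawed brick, in the bay at the start, its length about along station y; one or two are there (None if absent).
- fresh1: A white plastic cool brick: a slab 100 (own x) x 50 (own y) x 32 mm thick (z up) with a carrying rib moulded on top, 60 mm long along own x, 16 mm wide along own y, 25 mm high (top 57 mm above the underside). Origin: centre of the underside. About 0.16 kg. A frozen brick, in the pan at the start; two or three are there (None if absent).
- fresh2: A white plastic cool brick: a slab 100 (own x) x 50 (own y) x 32 mm thick (z up) with a carrying rib moulded on top, 60 mm long along own x, 16 mm wide along own y, 25 mm high (top 57 mm above the underside). Origin: centre of the underside. About 0.16 kg. A frozen brick, in the pan at the start; two or three are there (None if absent).
- fresh3: A white plastic cool brick: a slab 100 (own x) x 50 (own y) x 32 mm thick (z up) with a carrying rib moulded on top, 60 mm long along own x, 16 mm wide along own y, 25 mm high (top 57 mm above the underside). Origin: centre of the underside. About 0.16 kg. A frozen brick, in the pan at the start; two or three are there (None if absent).
- pot1: Round sauce pot with lid, 60 mm across, 36 mm high, in the pan. Origin: underside centre.
- pot2: Round sauce pot with lid, 60 mm across, 36 mm high, in the pan. Origin: underside centre.
- tub: White lidded food tub, 100 x 54 x 33 mm, like a brick but flat on top, without a rib, in the pan. Origin: underside centre.
- shaker: Steel pepper shaker, 46 mm across, 68 mm high, in the pan. Origin: underside centre.
- dish: White butter dish, 64 x 60 x 31 mm, in the pan. Origin: underside centre.
- mug: Mug, 80 mm across, 90 mm high, on the bench. Origin: underside centre.
- squeezer: White squeeze bottle, 60 mm across, 170 mm high, on the bench. Origin: underside centre.
- mealbox: Packed meal box, 106 x 146 x 58 mm, on the bench. Origin: underside centre.
There are look-alikes about, which are no part of the job. Leave any purple look-alike of the fresh2 alone. What is shaped like the pot1 but yellow is not meant.

How it is judged:
By the outcome, as a careful person would: the job done as asked, in the order asked, and still so for the second after the job is handed in, with the robot touching nothing.
Of old1, old2 only 1 to 2 are there at a start; the rules pass over those that are not, and their reading is None.
Of fresh1, fresh2, fresh3 only 2 to 3 are there at a start; the rules pass over those that are not, and their reading is None.
At some moment in a run one of fresh1, fresh2, fresh3 may be knocked a few centimetres aside while the robot is not near it.
Once in a run the grip may slacken for a moment while it holds something.
It also fails if it takes over 200 s, if anything falls off the work surface, if the arm or the gripper's body presses on something with over 40 N, if the wrist force passes 120 N, or if a joint passes its speed limit or range.

ROBOT

A 7-joint arm with a two-finger parallel gripper is mounted at the origin on the work surface. World frame = base frame: x ahead of the robot, y to its left, z up, the work surface at z = 0. Lengths are in m, angles in rad, forces in N, time in s.
With the tool pointing down it reaches from about 0.35 to 0.9 m from the base axis. Payload 7.2 kg.
Tool frame: the origin (TCP) lies midway between the tips of the shut fingers; the grasp point (between the pads) lies 19 mm behind it (bot.hold_point_z is the distance from the TCP to the grasp point, in m); z points along the fingers, y is the direction in which the jaws open and shut (so a half turn about z gives the same grasp; the last joint's range is limited). The gripper opens to 85 mm and grips with 20 to 120 N. Pads are 22 mm wide; open, the fingers measure 114 mm over their backs; the gripper's body (76 mm by 85 mm) begins 54 mm behind the grasp point. The pads swing forward as they close: fully open they stand 13 mm farther back than shut.
Start: joints at [-0.068, 0.411, -0.013, 1.596, 0.006, 1.134, -0.082], TCP at [0.625, -0, 0.231] pointing down, gripper open.
Joint ranges: [-2.95, 2.95], [-0.29, 1.99], [-1.47, 1.44], [0.14, 2.54], [-1.03, 4.17], [0.13, 1.85], [-2.86, 2.86]. Speed limits (rad/s): [2.39, 2.39, 3.01, 3.01, 3.14, 3.14, 3.14].

INTERFACE

Orientations are given as a rotation vector (axis times angle).
In Python, from station import sensors, get_image, bot gives the robot as it stands.
- The arm moves only by the tool move_arm, never from a script. Its argument "deltas" is a list of rows, each an object of numbers: "wx", "wy", "wz": the turn, a rotation vector about the tool's x, y, z in rad; "x", "y", "z": the shift along the tool's x, y, z in mm; "grip": the finger opening in mm, from 0 to 85.4. A call has 1 to 10 rows; each row shifts and turns the commanded pose from where the row before left it, along the tool's axes as they then stand; what a row does not reach is not made up. A row lasts 1/12 s, in which the tool goes at most 41.7 mm and 7.16 degrees, less where a joint would pass 70% of its speed; a pose out of reach is approached as far as the arm can. A call is refused whole if a number of a shift passes 41.7 or a number of a turn 0.125, either way. A call with a gripper value outside its range is refused whole. The fingers move at their own pace and stop on an object; "newtons" is the grip in N (left out, the last holds). Time passes only in rows, so rows that do not move let the fingers close. It gives the time, the measured TCP pose, the force and the opening at its end, in the units of the state.
- sensors.get_obs(): the state, without advancing time (a new reading comes with each control period).
- get_image(name): name is "scene" or "side" or "wrist"; returns a dict with "frame" (420x560x3 uint8, red, green, blue), "z_map" (420x560 float32, m along the optical axis (not along the pixel's ray), 0 where there is no reading), "mtx" (3x3 intrinsics, pixels), "T" (4x4, takes a point from camera to world coordinates); the wrist camera has in their place "T_tool_cam" (4x4, takes a point from camera to tool coordinates, whose origin is the TCP and whose axes are the flange's). Camera axes: x right, y down, z forward; pixel columns grow to the right and rows downward; lengths in m; the calibration is good to about 2 mm. The wrist camera is an equidistant fisheye: a pixel r from the principal point sees the ray r / f radians off the axis. A picture is of the moment at which its call begins: read the wrist's pose just before it.
- bot.hand_in(): hands the job in, once; it reports no verdict.
The state is a dict: "t": time; "joints": joint angles; "qd": joint speeds; "joint_efforts": joint torques, N m; "tool_pos": TCP position; "orientation": TCP orientation; "ft_force": force on the tool from outside, world axes, zero at the start; "wrist_torque": the same for the moment, N m; "grip_width": finger opening in m.
Only numpy, scipy, OpenCV 4.12 (cv2) and the standard library are available. Lean on these libraries where they do the work, as an engineer would, in place of code of your own. Each camera call takes 0.05 s, during which the arm holds its last target. There are 200 camera calls.

## Working session

There is one attempt and no reset: what is moved stays moved. The work goes in short steps, Python scripts to look and compute and a tool call to move; the robot and the scene stay as the last step left them, time stands still between calls to the robot, and variables do not carry over. Pictures are saved under pics/ and viewed, about 12 in all and at most 16, crops included, and the job is handed in when it is done.

Besides the shell and the picture viewer there is one more tool, called after "Call:" in YAML: its name, and indented under it one key for each argument. move_arm: Moves the arm, as the interface text tells. Its arguments: {"type":"object","properties":{"deltas":{"type":"array","items":{"type":"object","properties":{"wx":{"type":"number"},"wy":{"type":"number"},"wz":{"type":"number"},"x":{"type":"number"},"y":{"type":"number"},"z":{"type":"number"},"grip":{"type":"number"}}}},"newtons":{"type":"number"}},"required":["deltas"]}

```bash
ls; mkdir -p pics; cat > h.py <<'E'
import numpy as np, cv2
from station import sensors, get_image, bot
def save(n,name):
    im=get_image(n); cv2.imwrite(f'pics/{name}.png',im['frame'][:,:,::-1]); np.savez(f'pics/{name}.npz',**{k:v for k,v in im.items()}); return im
def world(im):
    z=im['z_map']; h,w=z.shape; u,v=np.meshgrid(np.arange(w),np.arange(h)); K=im['mtx']
    P=np.stack([(u-K[0,2])/K[0,0]*z,(v-K[1,2])/K[1,1]*z,z,np.ones_like(z)],-1)@im['T'].T
    return P[...,:3]
E
python3 - <<'E'
from h import *
a=save('scene','scene');b=save('side','side')
print(a['T'],b['T'],a['mtx'],b['mtx'])
o=sensors.get_obs();print(o)
E
```

```text
pics
[[-0.81831879  0.48460539 -0.30905012  0.84026909]
 [ 0.57468794  0.68108079 -0.45372097  0.4742772 ]
 [-0.00938752 -0.54889577 -0.83583808  0.96358592]
 [ 0.          0.          0.          1.        ]] [[ 9.99752573e-01 -2.17812832e-04  2.22428499e-02  4.96506587e-01]
 [-1.92011059e-02 -5.13276268e-01  8.58008619e-01 -1.01635892e+00]
 [ 1.12298417e-02 -8.58223412e-01 -5.13153452e-01  6.83903175e-01]
 [ 0.00000000e+00  0.00000000e+00  0.00000000e+00  1.00000000e+00]] [[488.52770489   0.         284.8817508 ]
 [  0.         488.52770489 207.64489445]
 [  0.           0.           1.        ]] [[463.06772492   0.         282.77349982]
 [  0.         463.06772492 202.94608181]
 [  0.           0.           1.        ]]
{'t': 0.1, 'joints': array([-0.06819392,  0.41179569, -0.01272803,  1.5969801 ,  0.00557677,
        1.13429533, -0.08216718]), 'qd': array([-0.00020357, -0.00219493,  0.00094533, -0.00087038, -0.00022553,
        0.00190432, -0.00181038]), 'joint_efforts': array([ 4.07594271e-03, -6.01830769e+01,  6.85093571e-01, -3.00088871e+01,
        1.40752629e-02,  6.54632138e-03,  2.04316666e-05]), 'tool_pos': array([ 6.24544686e-01, -2.55480894e-05,  2.30544074e-01]), 'orientation': array([-2.22069573e+00, -2.22081985e+00,  1.68348177e-03]), 'ft_force': array([ 0.15479018, -0.40733864, -0.61204815]), 'wrist_torque': array([-0.012483  ,  0.00017516,  0.00771215]), 'grip_width': 0.08587967699863978}
```

View pics/scene.png

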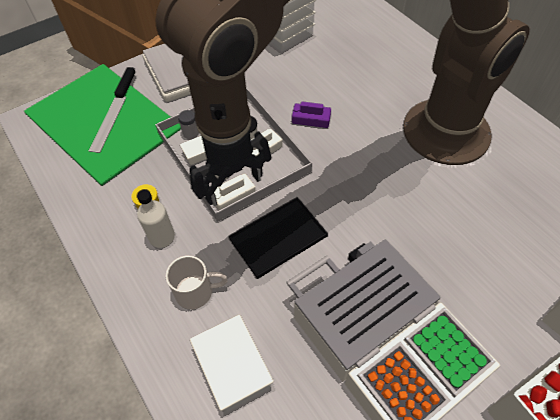

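View pics/side.png

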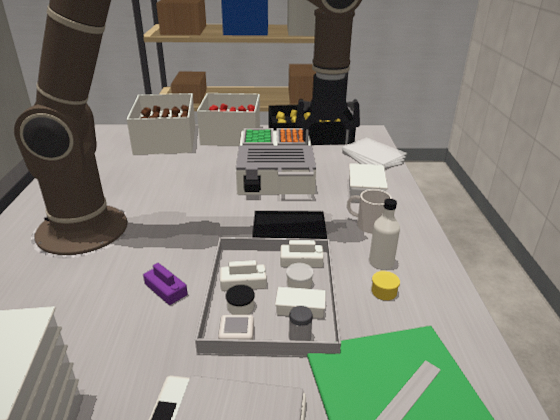

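```bash
cat >> h.py <<'E'
def ortho(ims,x0,x1,y0,y1,res=0.002):
    # rows: x descending (far on top), cols: y descending (left on left)
    H=int((x1-x0)/res);W=int((y1-y0)/res);img=np.zeros((H,W,3),np.uint8);hm=np.full((H,W),-1.)
    for im in ims:
        P=world(im);ok=im['z_map']>0
        for s in (0,):
            p=P[ok];c=im['frame'][ok];m=p[:,2]<0.3;p,c=p[m],c[m]
            r=((x1-p[:,0])/res).astype(int);k=((y1-p[:,1])/res).astype(int)
            g=(r>=0)&(r<H)&(k>=0)&(k<W);r,k,p,c=r[g],k[g],p[g],c[g]
            o=np.argsort(p[:,2]);r,k,p,c=r[o],k[o],p[o],c[o]
            hi=p[:,2]>hm[r,k];hm[r[hi],k[hi]]=p[hi,2];img[r[hi],k[hi]]=c[hi]
    return img,hm
E
python3 - <<'E'
from h import *
L=lambda n:np.load(f'pics/{n}.npz')
a,b=L('scene'),L('side')
for n,im,(v0,v1,u0,u1) in (('cs',b,(225,365,190,350)),('ct',a,(230,400,270,450))):
    pass
big=cv2.resize(b['frame'][225,None] if 0 else b['frame'][225:365,190:350],None,fx=4,fy=4,interpolation=cv2.INTER_CUBIC)
cv2.imwrite('pics/crop1.png',big[:,:,::-1])
P=world(b)
for n,(u,v) in dict(panTL=(216,239),panTR=(330,239),panBL=(202,350),panBR=(338,350),tL=(255,213),tR=(325,213),bL=(253,237),bR=(326,237),mug=(377,197),bottle=(390,205),b1=(243,265),b2=(302,243),coverTL=(240,148),coverTR=(312,148),coverBL=(237,163),coverBR=(315,163),tabc=(252,184),barL=(280,193),barR=(314,193)).items(): print(n,P[v,u].round(3))
P=world(a); print('scene')
for n,(u,v) in dict(cov_r=(384,243),cov_top=(438,300),cov_bot=(348,362),cov_left=(296,305),t1=(297,199),t2=(327,233),t3=(263,276),t4=(231,240),box1=(192,348),box2=(238,318),box3=(271,380),barL=(289,288),barR=(325,263),tab=(358,254),mug=(190,270)).items(): print(n,P[v,u].round(3))
# fit cover top plane rect
img,hm=ortho([a,b],0.3,0.9,0.0,0.6,.002)
np.save('pics/hm.npy',hm)
m=((hm>0.083)&(hm<0.095)).astype(np.uint8)
m=cv2.morphologyEx(cv2.morphologyEx(m,cv2.MORPH_CLOSE,np.ones((7,7))),cv2.MORPH_OPEN,np.ones((5,5)))
cs,_=cv2.findContours(m,cv2.RETR_EXTERNAL,cv2.CHAIN_APPROX_NONE)
for c in cs:
    if cv2.contourArea(c)>600:
        (k,r),s,an=cv2.minAreaRect(c);print('rect',.9-r*.002,.6-k*.002,np.array(s)*2,an)
E
```

```text
panTL [ 0.353 -0.05  -0.001]
panTR [ 0.643 -0.051 -0.001]
panBL [ 0.367 -0.422  0.013]
panBR [ 0.616 -0.429  0.019]
tL [0.449 0.054 0.012]
tR [ 0.643  0.074 -0.001]
bL [ 0.449 -0.097  0.038]
bR [ 0.632 -0.055  0.008]
mug [0.775 0.046 0.067]
bottle [ 0.752 -0.158  0.165]
b1 [ 0.433 -0.229  0.057]
b2 [ 0.564 -0.152  0.06 ]
coverTL [0.395 0.312 0.089]
coverTR [ 0.639  0.513 -0.001]
coverBL [0.393 0.206 0.089]
coverBR [0.64  0.388 0.001]
tabc [0.438 0.149 0.05 ]
barL [0.519 0.176 0.005]
barR [0.621 0.184 0.001]
scene
cov_r [0.404 0.189 0.093]
cov_top [0.393 0.338 0.075]
cov_bot [0.614 0.332 0.09 ]
cov_left [0.625 0.191 0.084]
t1 [ 0.453 -0.044  0.015]
t2 [0.452 0.07  0.015]
t3 [ 0.624  0.068 -0.001]
t4 [ 0.637 -0.04   0.015]
box1 [ 0.826  0.116 -0.003]
box2 [0.726 0.139 0.059]
box3 [0.739 0.272 0.057]
barL [ 0.594  0.124 -0.   ]
barR [0.496 0.121 0.001]
tab [0.453 0.17  0.07 ]
mug [ 0.749 -0.02   0.03 ]
rect 0.508 0.311 [236. 346.] 90.0
```

View pics/crop1.png

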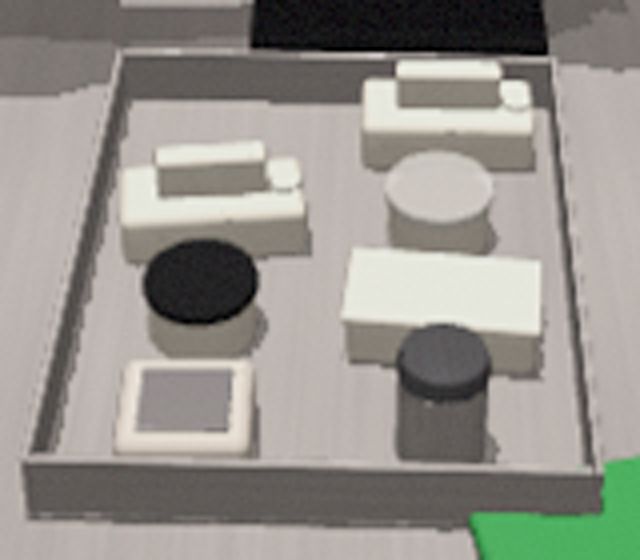

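```bash
python3 - <<'E'
from h import *
L=lambda n:np.load(f'pics/{n}.npz')
a,b=L('scene'),L('side')
Q=np.concatenate([world(i)[i['z_map']>0] for i in (a,b)])
# cover left/right edges via scene/side points at top z
p=Q[(Q[:,2]>.083)&(Q[:,2]<.096)]
for y0 in np.arange(.18,.48,.03):
    s=p[(p[:,1]>y0)&(p[:,1]<y0+.03)&(p[:,0]>.3)&(p[:,0]<.7)]
    if len(s): print('y',y0.round(2),np.percentile(s[:,0],[1,99]).round(4),len(s))
for x0 in np.arange(.4,.62,.03):
    s=p[(p[:,0]>x0)&(p[:,0]<x0+.03)&(p[:,1]>.1)&(p[:,1]<.5)]
    if len(s): print('x',x0.round(2),np.percentile(s[:,1],[1,99]).round(4))
# tray rim
p=Q[(Q[:,2]>.009)&(Q[:,2]<.02)&(Q[:,1]>-.07)&(Q[:,1]<.1)&(Q[:,0]>.42)&(Q[:,0]<.68)]
r=cv2.minAreaRect((p[:,:2]*1000).astype(np.float32));print('tray',r)
# pan rim
p=Q[(Q[:,2]>.033)&(Q[:,2]<.043)&(Q[:,1]>-.45)&(Q[:,1]<-.03)&(Q[:,0]>.3)&(Q[:,0]<.68)]
print('pan',cv2.minAreaRect((p[:,:2]*1000).astype(np.float32)))
p=world(b)[b['z_map']>0]
p=p[(p[:,2]>.056)&(p[:,2]<.068)&(p[:,1]>-.33)&(p[:,1]<-.09)&(p[:,0]>.36)&(p[:,0]<.64)]
for n,m in (('A',p[:,0]<.51),('B',p[:,0]>=.51)):
    print(n,p[m].mean(0),cv2.minAreaRect((p[m][:,:2]*1000).astype(np.float32)),m.sum())
# tab
p=Q[(Q[:,2]>.025)&(Q[:,2]<.06)&(Q[:,1]>.11)&(Q[:,1]<.17)&(Q[:,0]>.38)&(Q[:,0]<.5)]
print('tab',np.percentile(p,[2,10,50,90,98],axis=0).round(3))
p=Q[(Q[:,2]>.07)&(Q[:,2]<.1)&(Q[:,1]>.11)&(Q[:,1]<.15)&(Q[:,0]>.48)&(Q[:,0]<.65)]
print('bar',np.percentile(p,[2,10,50,90,98],axis=0).round(3))
E
```

```text
y 0.18 [0.3956 0.624 ] 2035
y 0.21 [0.3961 0.6239] 2066
y 0.24 [0.3957 0.6239] 2131
y 0.27 [0.3953 0.6239] 2175
y 0.3 [0.3953 0.6234] 2253
y 0.33 [0.3975 0.6215] 1371
y 0.36 [0.4034 0.6135] 1648
y 0.39 [0.403  0.6133] 1742
y 0.42 [0.4023 0.613 ] 1817
y 0.45 [0.4026 0.5955] 1603
x 0.4 [0.1751 0.479 ]
x 0.43 [0.1697 0.479 ]
x 0.46 [0.1829 0.4797]
x 0.49 [0.1519 0.4793]
x 0.52 [0.1422 0.48  ]
x 0.55 [0.1428 0.479 ]
x 0.58 [0.143  0.4603]
x 0.61 [0.1492 0.4443]
tray ((541.7515869140625, 7.320850372314453), (128.8090057373047, 194.6762237548828), 89.27819061279297)
pan ((465.22882080078125, -261.8262634277344), (329.9231262207031, 330.350830078125), 87.79733276367188)
A [ 0.43160316 -0.22539569  0.05992541] ((431.648193359375, -223.6450958251953), (58.042930603027344, 21.675573348999023), 5.599161624908447) 156
B [ 0.5636407  -0.1488146   0.05994588] ((563.4118041992188, -147.2915496826172), (19.3887882232666, 57.838443756103516), 88.38481140136719) 133
tab [[0.415 0.146 0.027]
 [0.42  0.148 0.031]
 [0.443 0.152 0.051]
 [0.461 0.164 0.055]
 [0.462 0.169 0.058]]
bar [[0.515 0.139 0.081]
 [0.523 0.141 0.084]
 [0.564 0.145 0.091]
 [0.604 0.149 0.093]
 [0.614 0.15  0.095]]
```

Call:
move_arm:
  deltas:
    - {"x": 15,"y": -31,"grip": 0}
    - {"x": 15,"y": -31,"grip": 0}
    - {"x": 15,"y": -31,"z": 20,"grip": 0}
    - {"x": 15,"y": -31,"z": 20,"grip": 0}
    - {"x": 15,"y": -31,"z": 20,"grip": 0}
    - {"x": 15,"y": -30,"z": 20,"grip": 0}
    - {"z": 35}
    - {"z": 35,"wy": 0.12}
    - {"wy": 0.12}
    - {"wy": 0.12}
  newtons: 60

```text
$.deltas[0]: bad value
```

Call:
move_arm:
  deltas:
    - {"x": 15,"y": -31,"z": 0,"wx": 0,"wy": 0,"wz": 0,"grip": 0}
  newtons: 60

```text
t: 0.18
tool_pos: [0.5969, 0.0118, 0.2299]
orientation: [2.225, 2.215, -0.001]
ft_force: [0.3, 0.2, 1.7]
grip_width: 0.0755
```

Call:
move_arm:
  deltas:
    - {"x": 15,"y": -31,"z": 0,"wx": 0,"wy": 0,"wz": 0,"grip": 0}
    - {"x": 15,"y": -31,"z": 20,"wx": 0,"wy": 0,"wz": 0,"grip": 0}
    - {"x": 15,"y": -31,"z": 20,"wx": 0,"wy": 0,"wz": 0,"grip": 0}
    - {"x": 15,"y": -31,"z": 20,"wx": 0,"wy": 0,"wz": 0,"grip": 0}
    - {"x": 15,"y": -30,"z": 20,"wx": 0,"wy": 0,"wz": 0,"grip": 0}
    - {"x": 0,"y": 0,"z": 35,"wx": 0,"wy": 0,"wz": 0,"grip": 0}
    - {"x": 0,"y": 0,"z": 35,"wx": 0,"wy": 0,"wz": 0,"grip": 0}
    - {"x": 0,"y": 0,"z": 0,"wx": 0,"wy": 0.12,"wz": 0,"grip": 0}
    - {"x": 0,"y": 0,"z": 0,"wx": 0,"wy": 0.12,"wz": 0,"grip": 0}
    - {"x": 0,"y": 0,"z": 0,"wx": 0,"wy": 0.12,"wz": 0,"grip": 0}

```text
t: 1.02
tool_pos: [0.4384, 0.092, 0.0801]
orientation: [-2.046, -2.056, -0.316]
ft_force: [0.5, 0.3, -0.9]
grip_width: 0.0003
```

Call:
move_arm:
  deltas:
    - {"x": -7.4,"y": 0,"z": 19.7,"wx": 0,"wy": 0,"wz": 0,"grip": 0}
    - {"x": -7.4,"y": 0,"z": 19.7,"wx": 0,"wy": 0,"wz": 0,"grip": 0}
    - {"x": 11.7,"y": 0,"z": 4.4,"wx": 0,"wy": 0,"wz": 0,"grip": 0}
    - {"x": 11.7,"y": 0,"z": 4.4,"wx": 0,"wy": 0,"wz": 0,"grip": 0}
    - {"x": 3.75,"y": 0,"z": 1.4,"wx": 0,"wy": 0,"wz": 0,"grip": 0}
    - {"x": 3.75,"y": 0,"z": 1.4,"wx": 0,"wy": 0,"wz": 0,"grip": 0}
    - {"x": 3.75,"y": 0,"z": 1.4,"wx": 0,"wy": 0,"wz": 0,"grip": 0}
    - {"x": 0,"y": 0,"z": 0,"wx": 0,"wy": 0,"wz": 0,"grip": 0}

```text
t: 1.68
tool_pos: [0.4381, 0.1255, 0.0364]
orientation: [-2.052, -2.055, -0.311]
ft_force: [-1.1, -0.3, -0.3]
grip_width: 0.0001
```

Call:
move_arm:
  deltas:
    - {"x": 3.75,"y": 0,"z": 1.4,"wx": 0,"wy": 0,"wz": 0,"grip": 0}
    - {"x": 3.75,"y": 0,"z": 1.4,"wx": 0,"wy": 0,"wz": 0,"grip": 0}
    - {"x": 0,"y": 0,"z": 0,"wx": 0,"wy": 0,"wz": 0,"grip": 0}

```text
t: 1.93
tool_pos: [0.4381, 0.1336, 0.036]
orientation: [-2.052, -2.055, -0.311]
ft_force: [-0.8, -0.5, 0.2]
grip_width: -0.0001
```

Call:
move_arm:
  deltas:
    - {"x": 3.75,"y": 0,"z": 1.4,"wx": 0,"wy": 0,"wz": 0,"grip": 0}
    - {"x": 3.75,"y": 0,"z": 1.4,"wx": 0,"wy": 0,"wz": 0,"grip": 0}
    - {"x": 0,"y": 0,"z": 0,"wx": 0,"wy": 0,"wz": 0,"grip": 0}

```text
t: 2.18
tool_pos: [0.4382, 0.1414, 0.0355]
orientation: [-2.052, -2.054, -0.311]
ft_force: [0.6, -1.4, 0.3]
grip_width: 0.0
```

Call:
move_arm:
  deltas:
    - {"x": 3.75,"y": 0,"z": 1.4,"wx": 0,"wy": 0,"wz": 0,"grip": 0}
    - {"x": 3.75,"y": 0,"z": 1.4,"wx": 0,"wy": 0,"wz": 0,"grip": 0}
    - {"x": 0,"y": 0,"z": 0,"wx": 0,"wy": 0,"wz": 0,"grip": 0}

```text
t: 2.43
tool_pos: [0.4382, 0.149, 0.035]
orientation: [-2.053, -2.054, -0.311]
ft_force: [0.0, -5.4, 2.4]
grip_width: 0.0004
```

```bash
python3 - <<'E'
from h import *
a=save('side','side2')
cv2.imwrite('pics/c2.png',cv2.resize(a['frame'][100:260,200:360],None,fx=3.5,fy=3.5)[:,:,::-1])
P=world(a);Q=P[a['z_map']>0]
p=Q[(Q[:,0]>.5)&(Q[:,0]<.63)&(Q[:,1]>.1)&(Q[:,1]<.3)&(Q[:,2]>.07)]
for y in np.arange(.13,.3,.02):
    s=p[(p[:,1]>y)&(p[:,1]<y+.02)];print(y.round(2),len(s),np.median(s[:,2]).round(3) if len(s) else '')
E
```

```text
0.13 144 0.11
0.15 28 0.113
0.17 305 0.098
0.19 141 0.106
0.21 86 0.105
0.23 87 0.102
0.25 98 0.1
0.27 79 0.097
0.29 23 0.096
```

View pics/c2.png

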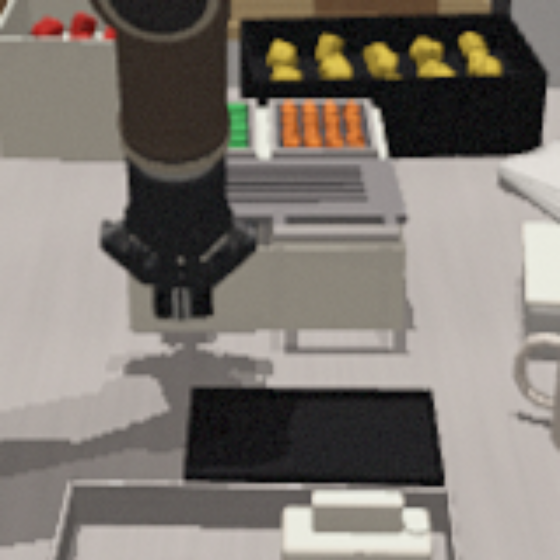

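Call:
move_arm:
  deltas:
    - {"x": -28,"y": 0,"z": -10.6,"wx": 0,"wy": 0,"wz": 0,"grip": 0}
    - {"x": -28,"y": 0,"z": -10.6,"wx": 0,"wy": 0,"wz": 0,"grip": 0}
    - {"x": 14,"y": 0,"z": -37.4,"wx": 0,"wy": 0,"wz": 0,"grip": 0}
    - {"x": 14,"y": 0,"z": -37.4,"wx": 0,"wy": 0,"wz": 0,"grip": 0}
    - {"x": 14,"y": 0,"z": -37.4,"wx": 0,"wy": 0,"wz": 0,"grip": 0}
    - {"x": 14,"y": 0,"z": -37.4,"wx": 0,"wy": 0,"wz": 0,"grip": 28}
    - {"x": 0,"y": 0,"z": 0,"wx": 0,"wy": -0.12,"wz": 0,"grip": 28}
    - {"x": 0,"y": 0,"z": 0,"wx": 0,"wy": -0.12,"wz": 0,"grip": 28}
    - {"x": 0,"y": 0,"z": 0,"wx": 0,"wy": -0.12,"wz": 0,"grip": 28}
    - {"x": 0,"y": 31,"z": 0,"wx": 0,"wy": 0,"wz": 0.12,"grip": 28}

```text
t: 3.32
tool_pos: [0.4667, 0.1027, 0.1987]
orientation: [2.308, 2.075, -0.064]
ft_force: [-0.0, 1.7, -0.3]
grip_width: 0.0279
```

```bash
python3 - <<'E'
from h import *
a=save('side','side3');b=save('scene','scene3')
Q=np.concatenate([world(i)[i['z_map']>0] for i in (a,b)])
p=Q[(Q[:,0]>.525)&(Q[:,0]<.6)&(Q[:,1]>.11)&(Q[:,1]<.17)&(Q[:,2]>.06)&(Q[:,2]<.15)]
print(np.percentile(p,[2,20,50,80,98],axis=0).round(3))
E
```

```text
[[0.526 0.141 0.103]
 [0.54  0.145 0.11 ]
 [0.562 0.148 0.113]
 [0.585 0.152 0.114]
 [0.598 0.155 0.117]]
```

Call:
move_arm:
  deltas:
    - {"x": 0,"y": 0,"z": 0,"wx": 0,"wy": 0,"wz": 0.121,"grip": 28}
    - {"x": 0,"y": 0,"z": 0,"wx": 0,"wy": 0,"wz": 0.121,"grip": 28}
    - {"x": 0,"y": 0,"z": 0,"wx": 0,"wy": 0,"wz": 0.121,"grip": 28}
    - {"x": 0,"y": 0,"z": 0,"wx": 0,"wy": 0,"wz": 0.121,"grip": 28}
    - {"x": 0,"y": 0,"z": 0,"wx": 0,"wy": 0,"wz": 0.121,"grip": 28}
    - {"x": 0,"y": 0,"z": 0,"wx": 0,"wy": 0,"wz": 0.121,"grip": 28}
    - {"x": 0,"y": 0,"z": 0,"wx": 0,"wy": 0,"wz": 0.121,"grip": 28}
    - {"x": 0,"y": 0,"z": 0,"wx": 0,"wy": 0,"wz": 0.121,"grip": 28}
    - {"x": 0,"y": 0,"z": 0,"wx": 0,"wy": 0,"wz": 0.121,"grip": 28}
    - {"x": 0,"y": 0,"z": 0,"wx": 0,"wy": 0,"wz": 0.121,"grip": 28}

```text
t: 4.25
tool_pos: [0.4694, 0.0975, 0.1973]
orientation: [3.072, 0.367, -0.021]
ft_force: [0.6, 0.5, 0.5]
grip_width: 0.0278
```

Call:
move_arm:
  deltas:
    - {"x": 0,"y": 0,"z": 0,"wx": 0,"wy": 0,"wz": 0.121,"grip": 28}
    - {"x": 0,"y": 0,"z": 0,"wx": 0,"wy": 0,"wz": 0.12,"grip": 28}
    - {"x": 32,"y": -15,"z": 0,"wx": 0,"wy": 0,"wz": 0,"grip": 28}
    - {"x": 32,"y": -15,"z": 0,"wx": 0,"wy": 0,"wz": 0,"grip": 28}
    - {"x": 32,"y": -15,"z": 0,"wx": 0,"wy": 0,"wz": 0,"grip": 28}
    - {"x": 0,"y": 0,"z": 0,"wx": 0,"wy": 0,"wz": 0,"grip": 28}
    - {"x": 0,"y": 0,"z": 0,"wx": 0,"wy": 0,"wz": 0,"grip": 28}

```text
t: 4.83
tool_pos: [0.5661, 0.1434, 0.1933]
orientation: [3.093, 0.005, -0.014]
ft_force: [-0.5, -0.1, -0.3]
grip_width: 0.0281
```

Call:
move_arm:
  deltas:
    - {"x": 0,"y": -4,"z": 0,"wx": 0.048,"wy": 0,"wz": 0,"grip": 30}
    - {"x": 0,"y": 0,"z": 30,"wx": 0,"wy": 0,"wz": 0,"grip": 30}
    - {"x": 0,"y": 0,"z": 30,"wx": 0,"wy": 0,"wz": 0,"grip": 30}
    - {"x": 0,"y": 0,"z": 22,"wx": 0,"wy": 0,"wz": 0,"grip": 30}
    - {"x": 0,"y": 0,"z": 20,"wx": 0,"wy": 0,"wz": 0,"grip": 30}
    - {"x": 0,"y": 0,"z": 0,"wx": 0,"wy": 0,"wz": 0,"grip": 30}

```text
t: 5.33
tool_pos: [0.5615, 0.1449, 0.0888]
orientation: [3.138, 0.002, -0.022]
ft_force: [-1.3, -0.3, -0.6]
grip_width: 0.0299
```

Call:
move_arm:
  deltas:
    - {"x": 0,"y": 0,"z": 0,"wx": 0,"wy": 0,"wz": 0,"grip": 5}
    - {"x": 0,"y": 0,"z": 0,"wx": 0,"wy": 0,"wz": 0,"grip": 5}
    - {"x": 0,"y": 0,"z": 0,"wx": 0,"wy": 0,"wz": 0,"grip": 5}
    - {"x": 0,"y": 0,"z": 0,"wx": 0,"wy": 0,"wz": 0,"grip": 5}
  newtons: 40

```text
t: 5.67
tool_pos: [0.5638, 0.1497, 0.0937]
orientation: [-3.139, -0.007, 0.013]
ft_force: [-4.5, 7.9, -4.8]
grip_width: 0.0105
```

Call:
move_arm:
  deltas:
    - {"x": 0,"y": -4.2,"z": -18.8,"wx": 0,"wy": 0,"wz": 0,"grip": 5}
    - {"x": 0,"y": -6.1,"z": -18.3,"wx": 0,"wy": 0,"wz": 0,"grip": 5}
    - {"x": 0,"y": -7.8,"z": -17.6,"wx": 0,"wy": 0,"wz": 0,"grip": 5}
    - {"x": 0,"y": -9.6,"z": -16.8,"wx": 0,"wy": 0,"wz": 0,"grip": 5}
    - {"x": 0,"y": -11.2,"z": -15.6,"wx": 0,"wy": 0,"wz": 0,"grip": 5}
    - {"x": 0,"y": 0,"z": 0,"wx": 0,"wy": 0,"wz": 0,"grip": 5}

```text
t: 6.17
tool_pos: [0.5637, 0.187, 0.1837]
orientation: [3.141, 0.007, -0.013]
ft_force: [-8.9, -1.8, 2.4]
grip_width: 0.0104
```

Call:
move_arm:
  deltas:
    - {"x": 0,"y": -12.8,"z": -14.6,"wx": 0,"wy": 0,"wz": 0,"grip": 5}
    - {"x": 0,"y": -14,"z": -13.1,"wx": 0,"wy": 0,"wz": 0,"grip": 5}
    - {"x": 0,"y": -15.4,"z": -11.7,"wx": 0,"wy": 0,"wz": 0,"grip": 5}
    - {"x": 0,"y": -16.4,"z": -10.1,"wx": 0,"wy": 0,"wz": 0,"grip": 5}
    - {"x": 0,"y": -17.4,"z": -8.4,"wx": 0,"wy": 0,"wz": 0,"grip": 5}
    - {"x": 0,"y": 0,"z": 0,"wx": 0,"wy": 0,"wz": 0,"grip": 5}

```text
t: 6.67
tool_pos: [0.565, 0.2621, 0.2436]
orientation: [3.14, 0.005, -0.008]
ft_force: [-13.6, -10.6, 22.8]
grip_width: 0.0101
```

Call:
move_arm:
  deltas:
    - {"x": 0,"y": -18.2,"z": -10.8,"wx": 0,"wy": 0,"wz": 0,"grip": 5}
    - {"x": 0,"y": -18.6,"z": -5.1,"wx": 0,"wy": 0,"wz": 0,"grip": 5}
    - {"x": 0,"y": -19,"z": -3.3,"wx": 0,"wy": 0,"wz": 0,"grip": 5}
    - {"x": 0,"y": -19.3,"z": -1.4,"wx": 0,"wy": 0,"wz": 0,"grip": 5}
    - {"x": 0,"y": -19.3,"z": 0.6,"wx": 0,"wy": 0,"wz": 0,"grip": 5}
    - {"x": 0,"y": 0,"z": 0,"wx": 0,"wy": 0,"wz": 0,"grip": 5}

```text
t: 7.17
tool_pos: [0.5649, 0.36, 0.26]
orientation: [-3.139, -0.01, 0.007]
ft_force: [-4.8, 1.5, 8.0]
grip_width: 0.0104
```

Good. Onward a bit past vertical, release, rise and look from above.

Call:
move_arm:
  deltas:
    - {"x": 0,"y": -19.1,"z": 2.5,"wx": 0,"wy": 0,"wz": 0,"grip": 5}
    - {"x": 0,"y": -9.4,"z": 2,"wx": 0,"wy": 0,"wz": 0,"grip": 5}
    - {"x": 0,"y": 0,"z": 0,"wx": 0,"wy": 0,"wz": 0,"grip": 30}
    - {"x": 0,"y": 0,"z": 0,"wx": 0,"wy": 0,"wz": 0,"grip": 30}
    - {"x": 0,"y": 0,"z": 0,"wx": 0,"wy": 0,"wz": 0,"grip": 30}
    - {"x": 0,"y": 0,"z": -30,"wx": 0,"wy": 0,"wz": 0,"grip": 30}
    - {"x": 0,"y": 0,"z": -30,"wx": 0,"wy": 0,"wz": 0,"grip": 30}
    - {"x": -20,"y": 35,"z": 0,"wx": 0,"wy": 0,"wz": 0,"grip": 40}
    - {"x": -20,"y": 35,"z": 0,"wx": 0,"wy": 0,"wz": 0,"grip": 40}
    - {"x": -12,"y": 35,"z": 0,"wx": 0,"wy": 0,"wz": 0,"grip": 40}

```text
t: 8.0
tool_pos: [0.5134, 0.2775, 0.3137]
orientation: [3.141, 0.003, -0.01]
ft_force: [1.1, -0.5, 0.3]
grip_width: 0.0402
```

Call:
move_arm:
  deltas:
    - {"x": 0,"y": 35,"z": 0,"wx": 0,"wy": 0,"wz": -0.12,"grip": 40}
    - {"x": 0,"y": 35,"z": 0,"wx": 0,"wy": 0,"wz": -0.12,"grip": 40}
    - {"x": 0,"y": 0,"z": 0,"wx": 0,"wy": 0,"wz": 0,"grip": 40}

```text
t: 8.25
tool_pos: [0.5207, 0.1998, 0.3143]
orientation: [3.114, 0.377, -0.008]
ft_force: [1.3, -0.8, 0.7]
grip_width: 0.0398
```

```bash
python3 - <<'E'
from h import *
o=sensors.get_obs()
w=save('wrist','w1');print(w['mtx'],w['T_tool_cam'],o['tool_pos'],o['orientation'])
a=save('scene','scene4');b=save('side','side4')
cv2.imwrite('pics/pair.png',np.hstack([w['frame'],a['frame']])[::,:,::-1][:, :])
im=cv2.imread('pics/pair.png');cv2.imwrite('pics/pair.png',cv2.resize(im,(800,300)))
E
```

```text
[[325.1922621    0.         279.20974996]
 [  0.         325.1922621  205.93158961]
 [  0.           0.           1.        ]] [[ 1.15888335e-04 -9.60569939e-01 -2.78038447e-01  7.04960378e-02]
 [ 9.99999871e-01 -2.64407653e-05  5.08154630e-04  1.20703543e-04]
 [-4.95469611e-04 -2.78038470e-01  9.60569812e-01 -1.41620238e-01]
 [ 0.00000000e+00  0.00000000e+00  0.00000000e+00  1.00000000e+00]] [0.52068289 0.19975217 0.31433378] [ 3.11437754  0.37698969 -0.00795738]
```

View pics/pair.png

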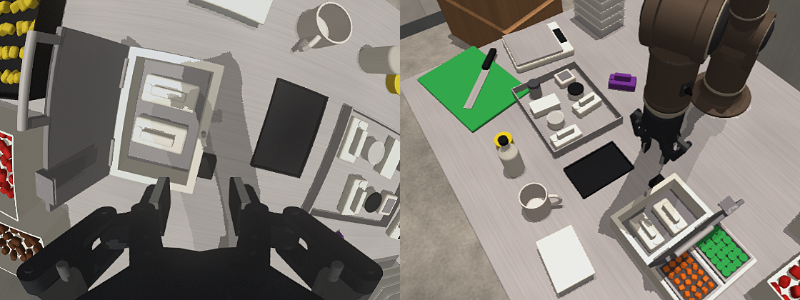

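```bash
cat >> h.py <<'E'
from scipy.spatial.transform import Rotation as Ro
def wworld(im,pos,rv):
    z=im['z_map'];h,w=z.shape;u,v=np.meshgrid(np.arange(w),np.arange(h));K=im['mtx']
    a=(u-K[0,2])/K[0,0];b=(v-K[1,2])/K[1,1];r=np.hypot(a,b)+1e-9
    s=np.tan(np.minimum(r,1.5))/r
    P=np.stack([a*s*z,b*s*z,z],-1)@im['T_tool_cam'][:3,:3].T+im['T_tool_cam'][:3,3]
    return P@Ro.from_rotvec(rv).as_matrix().T+pos
def rects(P,ok,box,zr,name,mina=20):
    p=P[ok];p=p[(p[:,0]>box[0])&(p[:,0]<box[1])&(p[:,1]>box[2])&(p[:,1]<box[3])&(p[:,2]>zr[0])&(p[:,2]<zr[1])]
    if not len(p): return
    res=.0015;H=int((box[1]-box[0])/res)+2;W=int((box[3]-box[2])/res)+2
    m=np.zeros((H,W),np.uint8);m[((p[:,0]-box[0])/res).astype(int)+1,((p[:,1]-box[2])/res).astype(int)+1]=1
    m=cv2.morphologyEx(m,cv2.MORPH_CLOSE,np.ones((5,5)))
    n,l=cv2.connectedComponents(m)
    pl=l[((p[:,0]-box[0])/res).astype(int)+1,((p[:,1]-box[2])/res).astype(int)+1]
    for i in range(1,n):
        q=p[pl==i]
        if len(q)<mina: continue
        (cx,cy),(s1,s2),an=cv2.minAreaRect((q[:,:2]*1000).astype(np.float32))
        if s2>s1: an+=90;s1,s2=s2,s1
        an=(an+90)%180-90
        print(name,'c',round(cx,1),round(cy,1),'med',np.median(q,0).round(4),'size',round(s1),round(s2),'long axis deg from x',round(an,1),len(q))
E
python3 - <<'E'
from h import *
L=lambda n:np.load(f'pics/{n}.npz')
w,a,b=L('w1'),L('scene4'),L('side4')
pos=[0.52068289,0.19975217,0.31433378];rv=[3.11437754,0.37698969,-0.00795738]
Pw,Pa,Pb=wworld(w,pos,rv),world(a),world(b)
for n,P,i in (('w',Pw,w),('scene',Pa,a),('side',Pb,b)):
    ok=i['z_map']>0
    rects(P,ok,(.42,.6,.18,.33),(.066,.0745),n+' old')
    rects(P,ok,(.35,.64,-.36,-.06),(.054,.066),n+' fresh')
    p=P[ok]
    s=p[(p[:,2]>.076)&(p[:,2]<.083)&(p[:,0]>.38)&(p[:,0]<.65)&(p[:,1]>.15)&(p[:,1]<.31)]
    if len(s): print(n,'rim',np.percentile(s,[.5,99.5],axis=0).round(3))
    s=p[(p[:,2]>.009)&(p[:,2]<.02)&(p[:,1]>-.07)&(p[:,1]<.1)&(p[:,0]>.42)&(p[:,0]<.68)]
    print(n,'tray',np.percentile(s,[.5,99.5],axis=0).round(3))
E
```

```text
w old c 510.6 326.1 med [0.5125 0.326  0.0702] size 179 2 long axis deg from x 0.3 268
w old c 475.7 264.7 med [0.4765 0.2652 0.0697] size 59 17 long axis deg from x 88.2 568
w old c 527.4 192.4 med [0.528  0.1957 0.0712] size 80 7 long axis deg from x 0.2 27
w old c 556.5 261.4 med [0.5568 0.2605 0.0697] size 60 17 long axis deg from x 87.7 646
w fresh c 433.5 -221.0 med [ 0.4349 -0.2185  0.0594] size 59 17 long axis deg from x 5.6 252
w fresh c 565.5 -145.1 med [ 0.5656 -0.1417  0.0595] size 60 18 long axis deg from x -0.8 345
w rim [[0.391 0.182 0.076]
 [0.623 0.309 0.079]]
w tray [[ 0.447 -0.054  0.009]
 [ 0.637  0.071  0.015]]
scene old c 511.0 191.6 med [0.5159 0.195  0.0703] size 177 9 long axis deg from x 0.8 107
scene old c 478.2 264.7 med [0.4789 0.2654 0.0709] size 59 17 long axis deg from x 86.8 244
scene old c 558.2 260.9 med [0.5596 0.2624 0.0708] size 59 17 long axis deg from x 88.2 261
scene fresh c 434.9 -222.8 med [ 0.4359 -0.2202  0.0606] size 61 20 long axis deg from x 6.9 150
scene fresh c 568.1 -145.0 med [ 0.5683 -0.1436  0.0608] size 60 18 long axis deg from x
[... 174 characters left out ...]
ze 177 9 long axis deg from x 0.0 112
side old c 466.6 324.1 med [0.4635 0.3251 0.0697] size 89 11 long axis deg from x 1.8 65
side old c 472.4 261.9 med [0.4737 0.2546 0.0705] size 59 15 long axis deg from x -89.5 47
side old c 560.0 326.1 med [0.5586 0.3264 0.0693] size 79 10 long axis deg from x 2.3 59
side old c 552.9 257.6 med [0.553  0.2568 0.0703] size 63 12 long axis deg from x 88.0 48
side fresh c 431.8 -223.5 med [ 0.431  -0.2273  0.06  ] size 58 19 long axis deg from x 2.9 178
side fresh c 563.5 -146.5 med [ 0.5642 -0.151   0.0598] size 58 22 long axis deg from x -5.3 153
side rim [[0.389 0.176 0.076]
 [0.62  0.309 0.082]]
side tray [[ 0.444 -0.057  0.009]
 [ 0.634  0.071  0.016]]
```

Call:
move_arm:
  deltas:
    - {"x": 0,"y": 0,"z": 0,"wx": 0,"wy": 0,"wz": -0.121,"grip": 40}
    - {"x": 0,"y": 0,"z": 0,"wx": 0,"wy": 0,"wz": -0.121,"grip": 40}
    - {"x": 0,"y": 0,"z": 0,"wx": 0,"wy": 0,"wz": -0.121,"grip": 40}
    - {"x": 0,"y": 0,"z": 0,"wx": 0,"wy": 0,"wz": -0.121,"grip": 40}
    - {"x": 0,"y": 0,"z": 0,"wx": 0,"wy": 0,"wz": -0.121,"grip": 40}
    - {"x": 0,"y": 0,"z": 0,"wx": 0,"wy": 0,"wz": -0.121,"grip": 40}
    - {"x": 0,"y": 0,"z": 0,"wx": 0,"wy": 0,"wz": -0.121,"grip": 40}
    - {"x": 0,"y": 0,"z": 0,"wx": 0,"wy": 0,"wz": -0.121,"grip": 40}
    - {"x": 0,"y": 0,"z": 0,"wx": 0,"wy": 0,"wz": -0.121,"grip": 40}
    - {"x": 0,"y": 0,"z": 0,"wx": 0,"wy": 0,"wz": -0.121,"grip": 40}

```text
t: 9.23
tool_pos: [0.5186, 0.211, 0.313]
orientation: [-2.34, -2.09, 0.01]
ft_force: [-0.0, 0.3, 0.1]
grip_width: 0.0398
```

Call:
move_arm:
  deltas:
    - {"x": 0,"y": 0,"z": 0,"wx": 0,"wy": 0,"wz": -0.121,"grip": 40}
    - {"x": 28,"y": -22,"z": 0,"wx": 0,"wy": 0,"wz": 0,"grip": 40}
    - {"x": 28,"y": -22,"z": 0,"wx": 0,"wy": 0,"wz": 0,"grip": 40}
    - {"x": 0,"y": 0,"z": 40,"wx": 0,"wy": 0,"wz": 0,"grip": 40}
    - {"x": 0,"y": 0,"z": 40,"wx": 0,"wy": 0,"wz": 0,"grip": 40}
    - {"x": 0,"y": 0,"z": 40,"wx": 0,"wy": 0,"wz": 0,"grip": 40}
    - {"x": 0,"y": 0,"z": 0,"wx": 0,"wy": 0,"wz": 0,"grip": 40}
    - {"x": 0,"y": 0,"z": 0,"wx": 0,"wy": 0,"wz": 0,"grip": 40}

```text
t: 9.9
tool_pos: [0.4727, 0.2657, 0.1924]
orientation: [-2.215, -2.22, 0.015]
ft_force: [0.6, 0.3, 0.6]
grip_width: 0.04
```

Call:
move_arm:
  deltas:
    - {"x": -9,"y": 3.5,"z": 30,"wx": 0,"wy": 0,"wz": 0,"grip": 38}
    - {"x": 0,"y": 0,"z": 35,"wx": 0,"wy": 0,"wz": 0,"grip": 38}
    - {"x": 0,"y": 0,"z": 35,"wx": 0,"wy": 0,"wz": 0,"grip": 38}
    - {"x": 0,"y": 0,"z": 25,"wx": 0,"wy": 0,"wz": 0,"grip": 38}
    - {"x": 0,"y": 0,"z": 16,"wx": 0,"wy": 0,"wz": 0,"grip": 38}
    - {"x": 0,"y": 0,"z": 0,"wx": 0,"wy": 0,"wz": 0,"grip": 38}
    - {"x": 0,"y": 0,"z": 0,"wx": 0,"wy": 0,"wz": 0,"grip": 38}

```text
t: 10.48
tool_pos: [0.4779, 0.2574, 0.0543]
orientation: [-2.217, -2.22, 0.006]
ft_force: [1.5, 1.2, 0.3]
grip_width: 0.0383
```

Call:
move_arm:
  deltas:
    - {"x": 0,"y": 0,"z": 0,"wx": 0,"wy": 0,"wz": 0,"grip": 5}
    - {"x": 0,"y": 0,"z": 0,"wx": 0,"wy": 0,"wz": 0,"grip": 5}
    - {"x": 0,"y": 0,"z": 0,"wx": 0,"wy": 0,"wz": 0,"grip": 5}
    - {"x": 0,"y": 0,"z": 0,"wx": 0,"wy": 0,"wz": 0,"grip": 5}
    - {"x": 0,"y": 0,"z": 0,"wx": 0,"wy": 0,"wz": 0,"grip": 5}
    - {"x": 0,"y": 0,"z": -15,"wx": 0,"wy": 0,"wz": 0,"grip": 5}
    - {"x": 0,"y": 0,"z": -25,"wx": 0,"wy": 0,"wz": 0,"grip": 5}
    - {"x": 0,"y": 0,"z": -35,"wx": 0,"wy": 0,"wz": 0,"grip": 5}
    - {"x": 0,"y": 0,"z": -35,"wx": 0,"wy": 0,"wz": 0,"grip": 5}
    - {"x": 0,"y": 0,"z": 0,"wx": 0,"wy": 0,"wz": 0,"grip": 5}
  newtons: 80

```text
t: 11.32
tool_pos: [0.4806, 0.2585, 0.17]
orientation: [-2.219, -2.222, -0.008]
ft_force: [1.5, -0.4, -1.7]
grip_width: 0.0142
```

Call:
move_arm:
  deltas:
    - {"x": -32,"y": 3,"z": 0,"wx": 0,"wy": 0,"wz": 0,"grip": 5}
    - {"x": -32,"y": 3,"z": 0,"wx": 0,"wy": 0,"wz": 0,"grip": 5}
    - {"x": -32,"y": 3,"z": 0,"wx": 0,"wy": 0,"wz": 0,"grip": 5}
    - {"x": -32,"y": 3,"z": 0,"wx": 0,"wy": 0,"wz": 0,"grip": 5}
    - {"x": -32,"y": 3,"z": 0,"wx": 0,"wy": 0,"wz": 0,"grip": 5}
    - {"x": -32,"y": 3,"z": 0,"wx": 0,"wy": 0,"wz": 0,"grip": 5}
    - {"x": -32,"y": 3,"z": 0,"wx": 0,"wy": 0,"wz": 0,"grip": 5}
    - {"x": -32,"y": 1,"z": 0,"wx": 0,"wy": 0,"wz": 0,"grip": 5}
    - {"x": 0,"y": 0,"z": 0,"wx": 0,"wy": 0,"wz": 0,"grip": 5}
    - {"x": 0,"y": 0,"z": 0,"wx": 0,"wy": 0,"wz": 0,"grip": 5}

```text
t: 12.15
tool_pos: [0.4997, -0.002, 0.163]
orientation: [-2.222, -2.216, 0.009]
ft_force: [0.1, 1.1, -1.9]
grip_width: 0.0142
```

```bash
python3 - <<'E'
from h import *
o=sensors.get_obs();print(o['tool_pos'],o['grip_width'])
w=save('wrist','w2');P=wworld(w,o['tool_pos'],o['orientation'])
cv2.imwrite('pics/w2c.png',w['frame'][:,:,::-1])
b=save('side','side5')
for n,P,ok in (('w',P,w['z_map']>0),('side',world(b),b['z_map']>0)):
    rects(P,ok,(.42,.6,-.08,.1),(.13,.165),n+' held slab',40)
    p=P[ok];s=p[(abs(p[:,0]-o['tool_pos'][0])<.06)&(abs(p[:,1]-o['tool_pos'][1])<.08)&(p[:,2]>.08)&(p[:,2]<.2)]
    print(n,np.percentile(s,[1,50,99],axis=0).round(3))
    rects(P,ok,(.35,.64,-.36,-.06),(.054,.066),n+' fresh')
E
```

```text
[ 0.49973857 -0.00202772  0.16299763] 0.014156348442443727
w held slab c 499.1 23.9 med [0.4983 0.0358 0.1534] size 64 50 long axis deg from x 89.8 8857
w held slab c 499.3 -41.0 med [ 0.4999 -0.0421  0.1531] size 18 6 long axis deg from x 0.7 61
w [[ 0.475 -0.021  0.141]
 [ 0.5    0.022  0.155]
 [ 0.523  0.055  0.199]]
side held slab c 497.2 -0.4 med [ 0.4978 -0.038   0.1528] size 93 48 long axis deg from x -89.5 391
side [[ 0.473 -0.046  0.126]
 [ 0.498 -0.021  0.154]
 [ 0.52   0.038  0.199]]
side fresh c 431.6 -223.8 med [ 0.4307 -0.2269  0.0599] size 58 19 long axis deg from x 6.1 175
side fresh c 563.4 -148.2 med [ 0.5624 -0.1506  0.06  ] size 58 18 long axis deg from x -0.8 149
```

View pics/w2c.png

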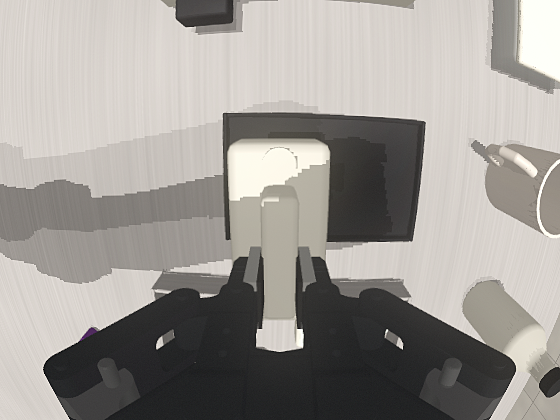

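Call:
move_arm:
  deltas:
    - {"x": 3,"y": 2.5,"z": 35,"wx": 0,"wy": 0,"wz": 0,"grip": 5}
    - {"x": 0,"y": 0,"z": 35,"wx": 0,"wy": 0,"wz": 0,"grip": 5}
    - {"x": 0,"y": 0,"z": 25,"wx": 0,"wy": 0,"wz": 0,"grip": 5}
    - {"x": 0,"y": 0,"z": 15,"wx": 0,"wy": 0,"wz": 0,"grip": 5}
    - {"x": 0,"y": 0,"z": 6,"wx": 0,"wy": 0,"wz": 0,"grip": 5}
    - {"x": 0,"y": 0,"z": 0,"wx": 0,"wy": 0,"wz": 0,"grip": 5}
    - {"x": 0,"y": 0,"z": 0,"wx": 0,"wy": 0,"wz": 0,"grip": 5}

```text
t: 12.83
tool_pos: [0.5018, 0.0045, 0.047]
orientation: [-2.215, -2.223, 0.008]
ft_force: [0.4, -0.0, -2.0]
grip_width: 0.0143
```

Call:
move_arm:
  deltas:
    - {"x": -3,"y": 0,"z": 0,"wx": 0,"wy": 0,"wz": 0,"grip": 5}
    - {"x": 0,"y": 0,"z": 1,"wx": 0,"wy": 0,"wz": 0,"grip": 5}
    - {"x": 0,"y": 0,"z": 0,"wx": 0,"wy": 0,"wz": 0,"grip": 38}
    - {"x": 0,"y": 0,"z": 0,"wx": 0,"wy": 0,"wz": 0,"grip": 38}
    - {"x": 0,"y": 0,"z": 0,"wx": 0,"wy": 0,"wz": 0,"grip": 38}
    - {"x": 0,"y": 0,"z": -30,"wx": 0,"wy": 0,"wz": 0,"grip": 38}
    - {"x": 0,"y": 0,"z": -35,"wx": 0,"wy": 0,"wz": 0,"grip": 38}
    - {"x": 0,"y": 0,"z": -35,"wx": 0,"wy": 0,"wz": 0,"grip": 38}
    - {"x": 0,"y": 0,"z": -25,"wx": 0,"wy": 0,"wz": 0,"grip": 38}

```text
t: 13.58
tool_pos: [0.503, 0.0005, 0.1736]
orientation: [-2.218, -2.222, 0.006]
ft_force: [0.3, 0.1, -0.4]
grip_width: 0.038
```

Call:
move_arm:
  deltas:
    - {"x": 32,"y": 7,"z": 0,"wx": 0,"wy": 0,"wz": 0,"grip": 38}
    - {"x": 32,"y": 7,"z": 0,"wx": 0,"wy": 0,"wz": 0,"grip": 38}
    - {"x": 32,"y": 7,"z": 0,"wx": 0,"wy": 0,"wz": 0,"grip": 38}
    - {"x": 32,"y": 7,"z": 0,"wx": 0,"wy": 0,"wz": 0,"grip": 38}
    - {"x": 32,"y": 7,"z": 0,"wx": 0,"wy": 0,"wz": 0,"grip": 38}
    - {"x": 32,"y": 7,"z": 0,"wx": 0,"wy": 0,"wz": 0,"grip": 38}
    - {"x": 32,"y": 7,"z": 0,"wx": 0,"wy": 0,"wz": 0,"grip": 38}
    - {"x": 25,"y": 6,"z": 0,"wx": 0,"wy": 0,"wz": 0,"grip": 38}
    - {"x": 0,"y": 0,"z": 0,"wx": 0,"wy": 0,"wz": 0,"grip": 38}
    - {"x": 0,"y": 0,"z": 0,"wx": 0,"wy": 0,"wz": 0,"grip": 38}

```text
t: 14.42
tool_pos: [0.5564, 0.2513, 0.1696]
orientation: [-2.213, -2.223, 0.009]
ft_force: [-0.1, -1.3, -0.1]
grip_width: 0.038
```

```bash
python3 - <<'E'
from h import *
o=sensors.get_obs();print(o['tool_pos'],o['orientation'])
w=save('wrist','w3');P=wworld(w,o['tool_pos'],o['orientation'])
rects(P,w['z_map']>0,(.42,.62,.19,.33),(.066,.0745),'old')
b=save('side','side6')
rects(world(b),b['z_map']>0,(.43,.66,-.08,.1),(.054,.066),'side tray')
E
```

```text
[0.55636161 0.2513446  0.16963183] [-2.21272144 -2.2233238   0.00905185]
old c 455.9 195.6 med [0.4582 0.1957 0.0702] size 71 2 long axis deg from x 0.6 336
old c 555.6 196.1 med [0.5565 0.1963 0.0699] size 66 3 long axis deg from x 0.7 330
old c 556.5 261.5 med [0.5567 0.2635 0.0697] size 59 16 long axis deg from x 88.4 1517
old c 608.9 266.8 med [0.6089 0.272  0.0704] size 119 1 long axis deg from x -89.5 333
side tray c 499.1 4.4 med [4.991e-01 1.000e-04 6.020e-02] size 60 13 long axis deg from x 89.6 78
```

Call:
move_arm:
  deltas:
    - {"x": 0,"y": 0,"z": 35,"wx": 0,"wy": 0,"wz": 0,"grip": 38}
    - {"x": 0,"y": 0,"z": 35,"wx": 0,"wy": 0,"wz": 0,"grip": 38}
    - {"x": 0,"y": 0,"z": 30,"wx": 0,"wy": 0,"wz": 0,"grip": 38}
    - {"x": 0,"y": 0,"z": 17,"wx": 0,"wy": 0,"wz": 0,"grip": 38}
    - {"x": 0,"y": 0,"z": 0,"wx": 0,"wy": 0,"wz": 0,"grip": 38}
    - {"x": 0,"y": 0,"z": 0,"wx": 0,"wy": 0,"wz": 0,"grip": 5}
    - {"x": 0,"y": 0,"z": 0,"wx": 0,"wy": 0,"wz": 0,"grip": 5}
    - {"x": 0,"y": 0,"z": 0,"wx": 0,"wy": 0,"wz": 0,"grip": 5}
    - {"x": 0,"y": 0,"z": 0,"wx": 0,"wy": 0,"wz": 0,"grip": 5}
    - {"x": 0,"y": 0,"z": 0,"wx": 0,"wy": 0,"wz": 0,"grip": 5}

```text
t: 15.35
tool_pos: [0.5569, 0.2493, 0.0544]
orientation: [-2.218, -2.221, 0.006]
ft_force: [-0.8, -1.2, 4.3]
grip_width: 0.0141
```

Call:
move_arm:
  deltas:
    - {"x": 0,"y": 0,"z": -15,"wx": 0,"wy": 0,"wz": 0,"grip": 5}
    - {"x": 0,"y": 0,"z": -25,"wx": 0,"wy": 0,"wz": 0,"grip": 5}
    - {"x": 0,"y": 0,"z": -35,"wx": 0,"wy": 0,"wz": 0,"grip": 5}
    - {"x": 0,"y": 0,"z": -35,"wx": 0,"wy": 0,"wz": 0,"grip": 5}
    - {"x": 0,"y": 0,"z": 0,"wx": 0,"wy": 0,"wz": 0,"grip": 5}

```text
t: 15.77
tool_pos: [0.5602, 0.2516, 0.1707]
orientation: [-2.219, -2.223, -0.008]
ft_force: [2.6, 0.4, -0.4]
grip_width: 0.0139
```

Call:
move_arm:
  deltas:
    - {"x": -31.5,"y": 3,"z": 0,"wx": 0,"wy": 0,"wz": 0,"grip": 5}
    - {"x": -31.5,"y": 3,"z": 0,"wx": 0,"wy": 0,"wz": 0,"grip": 5}
    - {"x": -31.5,"y": 3,"z": 0,"wx": 0,"wy": 0,"wz": 0,"grip": 5}
    - {"x": -31.5,"y": 3,"z": 0,"wx": 0,"wy": 0,"wz": 0,"grip": 5}
    - {"x": -31.5,"y": 3,"z": 0,"wx": 0,"wy": 0,"wz": 0,"grip": 5}
    - {"x": -31.5,"y": 3,"z": 0,"wx": 0,"wy": 0,"wz": 0,"grip": 5}
    - {"x": -31.5,"y": 3,"z": 0,"wx": 0,"wy": 0,"wz": 0,"grip": 5}
    - {"x": -31.5,"y": 3,"z": 0,"wx": 0,"wy": 0,"wz": 0,"grip": 5}
    - {"x": 0,"y": 0,"z": 0,"wx": 0,"wy": 0,"wz": 0,"grip": 5}
    - {"x": 0,"y": 0,"z": 0,"wx": 0,"wy": 0,"wz": 0,"grip": 5}

```text
t: 16.6
tool_pos: [0.5813, -0.0053, 0.1632]
orientation: [-2.222, -2.216, 0.01]
ft_force: [0.4, 1.1, -2.4]
grip_width: 0.0139
```

```bash
python3 - <<'E'
from h import *
o=sensors.get_obs();print(o['tool_pos'],o['grip_width'],o['orientation'])
w=save('wrist','w4');P=wworld(w,o['tool_pos'],o['orientation'])
rects(P,w['z_map']>0,(.5,.66,-.08,.1),(.13,.165),' held slab',40)
rects(P,w['z_map']>0,(.43,.66,-.08,.1),(.054,.066),' tray')
E
```

```text
[ 0.58134323 -0.00529118  0.1632477 ] 0.013947298591499334 [-2.22239743 -2.21609511  0.00957933]
 held slab c 581.2 23.1 med [0.5807 0.0366 0.1538] size 69 51 long axis deg from x 89.5 9488
 held slab c 580.9 -38.9 med [ 0.5812 -0.0392  0.1535] size 18 4 long axis deg from x 4.4 80
 tray c 501.0 7.2 med [0.5024 0.0089 0.0596] size 60 17 long axis deg from x 89.7 1385
```

Call:
move_arm:
  deltas:
    - {"x": -2,"y": 1.5,"z": 35,"wx": 0,"wy": 0,"wz": 0,"grip": 5}
    - {"x": 0,"y": 0,"z": 35,"wx": 0,"wy": 0,"wz": 0,"grip": 5}
    - {"x": 0,"y": 0,"z": 25,"wx": 0,"wy": 0,"wz": 0,"grip": 5}
    - {"x": 0,"y": 0,"z": 15,"wx": 0,"wy": 0,"wz": 0,"grip": 5}
    - {"x": 0,"y": 0,"z": 6,"wx": 0,"wy": 0,"wz": 0,"grip": 5}
    - {"x": 0,"y": 0,"z": 1,"wx": 0,"wy": 0,"wz": 0,"grip": 5}
    - {"x": 0,"y": 0,"z": 0,"wx": 0,"wy": 0,"wz": 0,"grip": 5}

```text
t: 17.23
tool_pos: [0.5823, -0.0032, 0.0465]
orientation: [-2.215, -2.222, 0.008]
ft_force: [0.1, -0.3, -2.2]
grip_width: 0.014
```

Call:
move_arm:
  deltas:
    - {"x": 0,"y": 0,"z": 1,"wx": 0,"wy": 0,"wz": 0,"grip": 36}
    - {"x": 0,"y": 0,"z": 0,"wx": 0,"wy": 0,"wz": 0,"grip": 36}
    - {"x": 0,"y": 0,"z": 0,"wx": 0,"wy": 0,"wz": 0,"grip": 36}
    - {"x": 0,"y": 0,"z": -20,"wx": 0,"wy": 0,"wz": 0,"grip": 36}
    - {"x": 0,"y": 0,"z": -38,"wx": 0,"wy": 0,"wz": 0,"grip": 36}
    - {"x": 0,"y": 0,"z": -38,"wx": 0,"wy": 0,"wz": 0,"grip": 36}
    - {"x": -38,"y": 0,"z": -12,"wx": 0,"wy": 0,"wz": 0,"grip": 36}
    - {"x": -38,"y": -8,"z": -12,"wx": 0,"wy": 0,"wz": 0,"grip": 36}
    - {"x": -38,"y": -12,"z": -10,"wx": 0,"wy": 0,"wz": 0,"grip": 36}
    - {"x": -26,"y": -5,"z": 0,"wx": 0,"wy": 0,"wz": 0,"grip": 36}

```text
t: 18.07
tool_pos: [0.5579, -0.149, 0.1785]
orientation: [2.222, 2.22, -0.008]
ft_force: [0.9, -1.1, -0.3]
grip_width: 0.0359
```

Call:
move_arm:
  deltas:
    - {"x": 0,"y": 0,"z": 0,"wx": 0,"wy": 0,"wz": 0.121,"grip": 34}
    - {"x": 0,"y": 0,"z": 0,"wx": 0,"wy": 0,"wz": 0.121,"grip": 34}
    - {"x": 0,"y": 0,"z": 0,"wx": 0,"wy": 0,"wz": 0.121,"grip": 34}
    - {"x": 0,"y": 0,"z": 0,"wx": 0,"wy": 0,"wz": 0.121,"grip": 34}
    - {"x": 0,"y": 0,"z": 0,"wx": 0,"wy": 0,"wz": 0.121,"grip": 34}
    - {"x": 0,"y": 0,"z": 0,"wx": 0,"wy": 0,"wz": 0.121,"grip": 34}
    - {"x": 0,"y": 0,"z": 0,"wx": 0,"wy": 0,"wz": 0.121,"grip": 34}
    - {"x": 0,"y": 0,"z": 0,"wx": 0,"wy": 0,"wz": 0.121,"grip": 34}
    - {"x": 0,"y": 0,"z": 0,"wx": 0,"wy": 0,"wz": 0.121,"grip": 34}
    - {"x": 0,"y": 0,"z": 0,"wx": 0,"wy": 0,"wz": 0.121,"grip": 34}

```text
t: 18.9
tool_pos: [0.5583, -0.1445, 0.1761]
orientation: [3.092, 0.557, -0.009]
ft_force: [0.8, -0.3, -0.2]
grip_width: 0.0343
```

Call:
move_arm:
  deltas:
    - {"x": 0,"y": 0,"z": 0,"wx": 0,"wy": 0,"wz": 0.121,"grip": 34}
    - {"x": 0,"y": 0,"z": 0,"wx": 0,"wy": 0,"wz": 0.121,"grip": 34}
    - {"x": 0,"y": 0,"z": 0,"wx": 0,"wy": 0,"wz": 0.121,"grip": 34}
    - {"x": 0,"y": 0,"z": 0,"wx": 0,"wy": 0,"wz": 0,"grip": 34}
    - {"x": 0,"y": 0,"z": 0,"wx": 0,"wy": 0,"wz": 0,"grip": 34}

```text
t: 19.32
tool_pos: [0.5583, -0.1444, 0.1759]
orientation: [3.14, 0.005, -0.01]
ft_force: [0.7, -0.2, 0.4]
grip_width: 0.0338
```

```bash
python3 - <<'E'
from h import *
o=sensors.get_obs();print(o['tool_pos'],o['orientation'])
w=save('wrist','w5');P=wworld(w,o['tool_pos'],o['orientation'])
cv2.imwrite('pics/w5c.png',w['frame'][:,:,::-1])
rects(P,w['z_map']>0,(.35,.64,-.36,-.06),(.054,.066),'w fresh')
b=save('side','side7')
rects(world(b),b['z_map']>0,(.35,.64,-.36,-.06),(.054,.066),'side fresh')
rects(world(b),b['z_map']>0,(.43,.66,-.08,.1),(.054,.066),'side tray')
E
```

```text
[ 0.55827567 -0.14435035  0.17586844] [ 3.14019415  0.00547663 -0.0096648 ]
w fresh c 565.5 -145.7 med [ 0.5677 -0.1455  0.0596] size 60 16 long axis deg from x -1.9 1348
w fresh c 549.3 -359.2 med [ 0.5504 -0.3597  0.0583] size 12 2 long axis deg from x -1.2 29
side fresh c 431.8 -224.5 med [ 0.4313 -0.2271  0.06  ] size 58 20 long axis deg from x 1.4 176
side fresh c 563.5 -147.9 med [ 0.5642 -0.1509  0.0599] size 58 17 long axis deg from x 0.1 153
side tray c 499.3 2.8 med [ 0.4991 -0.0012  0.0603] size 59 13 long axis deg from x -89.9 80
side tray c 580.7 6.2 med [ 0.5804 -0.0025  0.0601] size 60 15 long axis deg from x 87.0 77
```

View pics/w5c.png

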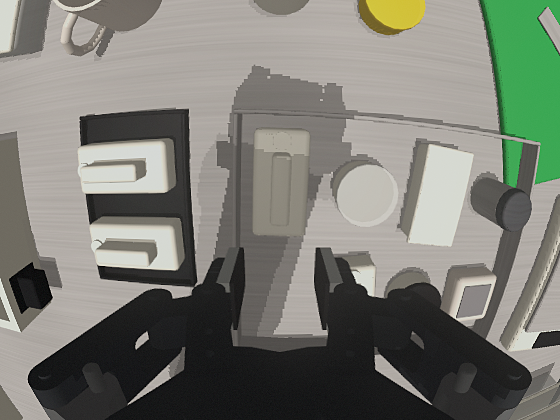

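Call:
move_arm:
  deltas:
    - {"x": 0,"y": 1,"z": 35,"wx": 0,"wy": 0,"wz": 0,"grip": 34}
    - {"x": 0,"y": 0,"z": 35,"wx": 0,"wy": 0,"wz": 0,"grip": 34}
    - {"x": 0,"y": 0,"z": 30,"wx": 0,"wy": 0,"wz": 0,"grip": 34}
    - {"x": 0,"y": 0,"z": 20,"wx": 0,"wy": 0,"wz": 0,"grip": 34}
    - {"x": 0,"y": 0,"z": 12,"wx": 0,"wy": 0,"wz": 0,"grip": 34}
    - {"x": 0,"y": 0,"z": 0,"wx": 0,"wy": 0,"wz": 0,"grip": 34}
    - {"x": 0,"y": 0,"z": 0,"wx": 0,"wy": 0,"wz": 0,"grip": 34}

```text
t: 20.0
tool_pos: [0.5573, -0.1459, 0.0436]
orientation: [3.14, 0.0, -0.011]
ft_force: [0.3, -0.6, -0.6]
grip_width: 0.0337
```

Call:
move_arm:
  deltas:
    - {"x": 0,"y": 0,"z": 0,"wx": 0,"wy": 0,"wz": 0,"grip": 5}
    - {"x": 0,"y": 0,"z": 0,"wx": 0,"wy": 0,"wz": 0,"grip": 5}
    - {"x": 0,"y": 0,"z": 0,"wx": 0,"wy": 0,"wz": 0,"grip": 5}
    - {"x": 0,"y": 0,"z": 0,"wx": 0,"wy": 0,"wz": 0,"grip": 5}
    - {"x": 0,"y": 0,"z": 0,"wx": 0,"wy": 0,"wz": 0,"grip": 5}
    - {"x": 0,"y": 0,"z": -20,"wx": 0,"wy": 0,"wz": 0,"grip": 5}
    - {"x": 0,"y": 0,"z": -35,"wx": 0,"wy": 0,"wz": 0,"grip": 5}
    - {"x": 0,"y": 0,"z": -35,"wx": 0,"wy": 0,"wz": 0,"grip": 5}
    - {"x": 0,"y": 0,"z": -35,"wx": 0,"wy": 0,"wz": 0,"grip": 5}
    - {"x": 0,"y": 0,"z": 0,"wx": 0,"wy": 0,"wz": 0,"grip": 5}

```text
t: 20.83
tool_pos: [0.5617, -0.1466, 0.1759]
orientation: [3.138, -0.001, 0.006]
ft_force: [1.5, 0.1, -0.6]
grip_width: 0.0138
```

Call:
move_arm:
  deltas:
    - {"x": 0,"y": -33,"z": 0,"wx": 0,"wy": 0,"wz": 0,"grip": 5}
    - {"x": 0,"y": -33,"z": 0,"wx": 0,"wy": 0,"wz": 0,"grip": 5}
    - {"x": 0,"y": -33,"z": 0,"wx": 0,"wy": 0,"wz": 0,"grip": 5}
    - {"x": 0,"y": -33,"z": 0,"wx": 0,"wy": 0,"wz": 0,"grip": 5}
    - {"x": 0,"y": -33,"z": 0,"wx": 0,"wy": 0,"wz": 0,"grip": 5}
    - {"x": 0,"y": -33,"z": 0,"wx": 0,"wy": 0,"wz": 0,"grip": 5}
    - {"x": 0,"y": -33,"z": 0,"wx": 0,"wy": 0,"wz": 0,"grip": 5}
    - {"x": 0,"y": -33,"z": 0,"wx": 0,"wy": 0,"wz": 0,"grip": 5}
    - {"x": 0,"y": -33,"z": 0,"wx": 0,"wy": 0,"wz": 0,"grip": 5}
    - {"x": 0,"y": 0,"z": 0,"wx": 0,"wy": 0,"wz": 0,"grip": 5}

```text
t: 21.67
tool_pos: [0.5569, 0.1603, 0.1681]
orientation: [-3.138, -0.014, 0.011]
ft_force: [0.1, 1.1, -1.2]
grip_width: 0.0142
```

Call:
move_arm:
  deltas:
    - {"x": 0,"y": 0,"z": 0,"wx": 0,"wy": 0,"wz": -0.121,"grip": 5}
    - {"x": 0,"y": 0,"z": 0,"wx": 0,"wy": 0,"wz": -0.121,"grip": 5}
    - {"x": 0,"y": 0,"z": 0,"wx": 0,"wy": 0,"wz": -0.121,"grip": 5}
    - {"x": 0,"y": 0,"z": 0,"wx": 0,"wy": 0,"wz": -0.121,"grip": 5}
    - {"x": 0,"y": 0,"z": 0,"wx": 0,"wy": 0,"wz": -0.121,"grip": 5}
    - {"x": 0,"y": 0,"z": 0,"wx": 0,"wy": 0,"wz": -0.121,"grip": 5}
    - {"x": 0,"y": 0,"z": 0,"wx": 0,"wy": 0,"wz": -0.121,"grip": 5}
    - {"x": 0,"y": 0,"z": 0,"wx": 0,"wy": 0,"wz": -0.121,"grip": 5}
    - {"x": 0,"y": 0,"z": 0,"wx": 0,"wy": 0,"wz": -0.121,"grip": 5}
    - {"x": 0,"y": 0,"z": 0,"wx": 0,"wy": 0,"wz": -0.121,"grip": 5}

```text
t: 22.5
tool_pos: [0.5581, 0.151, 0.1681]
orientation: [-2.577, -1.792, 0.01]
ft_force: [0.9, -0.1, -1.4]
grip_width: 0.0143
```

Call:
move_arm:
  deltas:
    - {"x": 0,"y": 0,"z": 0,"wx": 0,"wy": 0,"wz": -0.121,"grip": 5}
    - {"x": 0,"y": 0,"z": 0,"wx": 0,"wy": 0,"wz": -0.121,"grip": 5}
    - {"x": 0,"y": 0,"z": 0,"wx": 0,"wy": 0,"wz": -0.119,"grip": 5}
    - {"x": 34,"y": 3,"z": 0,"wx": 0,"wy": 0,"wz": 0,"grip": 5}
    - {"x": 34,"y": 3,"z": 0,"wx": 0,"wy": 0,"wz": 0,"grip": 5}
    - {"x": 34,"y": 3,"z": 0,"wx": 0,"wy": 0,"wz": 0,"grip": 5}
    - {"x": 0,"y": 0,"z": 0,"wx": 0,"wy": 0,"wz": 0,"grip": 5}
    - {"x": 0,"y": 0,"z": 0,"wx": 0,"wy": 0,"wz": 0,"grip": 5}

```text
t: 23.17
tool_pos: [0.5663, 0.2561, 0.1676]
orientation: [-2.213, -2.222, 0.009]
ft_force: [0.3, -0.2, -0.6]
grip_width: 0.014
```

```bash
python3 - <<'E'
from h import *
o=sensors.get_obs();print(o['tool_pos'],o['grip_width'],o['orientation'])
w=save('wrist','w6');P=wworld(w,o['tool_pos'],o['orientation'])
rects(P,w['z_map']>0,(.5,.66,.16,.38),(.14,.175),' held slab',40)
E
```

```text
[0.56631739 0.25607989 0.16759004] 0.013990974136333923 [-2.2132553  -2.22234483  0.00855001]
 held slab c 560.9 357.6 med [0.5616 0.358  0.1602] size 122 9 long axis deg from x 0.3 7613
 held slab c 565.8 281.2 med [0.5654 0.293  0.1575] size 64 50 long axis deg from x 90.0 8937
```

Call:
move_arm:
  deltas:
    - {"x": -2,"y": 0,"z": 35,"wx": 0,"wy": 0,"wz": 0,"grip": 5}
    - {"x": 0,"y": 0,"z": 30,"wx": 0,"wy": 0,"wz": 0,"grip": 5}
    - {"x": 0,"y": 0,"z": 22,"wx": 0,"wy": 0,"wz": 0,"grip": 5}
    - {"x": 0,"y": 0,"z": 15,"wx": 0,"wy": 0,"wz": 0,"grip": 5}
    - {"x": 0,"y": 0,"z": 7,"wx": 0,"wy": 0,"wz": 0,"grip": 5}
    - {"x": 0,"y": 0,"z": 0,"wx": 0,"wy": 0,"wz": 0,"grip": 5}
    - {"x": 0,"y": 0,"z": 0,"wx": 0,"wy": 0,"wz": 0,"grip": 5}

```text
t: 23.8
tool_pos: [0.5669, 0.2505, 0.0593]
orientation: [-2.22, -2.217, 0.009]
ft_force: [-0.8, 0.2, -0.4]
grip_width: 0.0139
```

Call:
move_arm:
  deltas:
    - {"x": 2,"y": 0,"z": 3,"wx": 0,"wy": 0,"wz": 0,"grip": 5}
    - {"x": 0,"y": 0,"z": 0.5,"wx": 0,"wy": 0,"wz": 0,"grip": 5}
    - {"x": 0,"y": 0,"z": 0,"wx": 0,"wy": 0,"wz": 0,"grip": 36}
    - {"x": 0,"y": 0,"z": 0,"wx": 0,"wy": 0,"wz": 0,"grip": 36}
    - {"x": 0,"y": 0,"z": 0,"wx": 0,"wy": 0,"wz": 0,"grip": 36}
    - {"x": 0,"y": 0,"z": -20,"wx": 0,"wy": 0,"wz": 0,"grip": 36}
    - {"x": 0,"y": 0,"z": -38,"wx": 0,"wy": 0,"wz": 0,"grip": 36}
    - {"x": 0,"y": 0,"z": -38,"wx": 0,"wy": 0,"wz": 0,"grip": 36}
    - {"x": 0,"y": 0,"z": -30,"wx": 0,"wy": 0,"wz": 0,"grip": 36}
    - {"x": -30,"y": -5,"z": 0,"wx": 0,"wy": 0,"wz": 0,"grip": 36}

```text
t: 24.63
tool_pos: [0.5648, 0.2316, 0.189]
orientation: [-2.212, -2.227, -0.013]
ft_force: [0.7, 1.1, 0.1]
grip_width: 0.0358
```

```bash
python3 - <<'E'
from h import *
o=sensors.get_obs();print(o['tool_pos'])
w=save('wrist','w7');P=wworld(w,o['tool_pos'],o['orientation'])
rects(P,w['z_map']>0,(.43,.6,.2,.32),(.066,.0745),'bay')
b=save('side','side8')
rects(world(b),b['z_map']>0,(.35,.64,-.36,-.06),(.054,.066),'side fresh')
E
```

```text
[0.56483756 0.23159037 0.18901153]
bay c 566.9 260.5 med [0.5665 0.2619 0.0698] size 59 16 long axis deg from x -89.9 1369
side fresh c 431.8 -224.4 med [ 0.431  -0.2272  0.0599] size 58 19 long axis deg from x 3.4 178
```

Call:
move_arm:
  deltas:
    - {"x": -38,"y": -12,"z": 0,"wx": 0,"wy": 0,"wz": 0,"grip": 34}
    - {"x": -38,"y": -12,"z": 0,"wx": 0,"wy": 0,"wz": 0,"grip": 34}
    - {"x": -38,"y": -12,"z": 0,"wx": 0,"wy": 0,"wz": 0,"grip": 34}
    - {"x": -38,"y": -12,"z": 0,"wx": 0,"wy": 0,"wz": 0,"grip": 34}
    - {"x": -38,"y": -12,"z": 0,"wx": 0,"wy": 0,"wz": 0,"grip": 34}
    - {"x": -38,"y": -12,"z": 0,"wx": 0,"wy": 0,"wz": 0,"grip": 34}
    - {"x": -38,"y": -12,"z": 0,"wx": 0,"wy": 0,"wz": 0,"grip": 34}
    - {"x": -38,"y": -12,"z": 0,"wx": 0,"wy": 0,"wz": 0,"grip": 34}
    - {"x": -38,"y": -12,"z": 0,"wx": 0,"wy": 0,"wz": 0,"grip": 34}
    - {"x": -38,"y": -12,"z": 0,"wx": 0,"wy": 0,"wz": 0,"grip": 34}

```text
t: 25.57
tool_pos: [0.4414, -0.1581, 0.1831]
orientation: [-2.219, -2.219, 0.009]
ft_force: [0.5, 0.2, -1.6]
grip_width: 0.0339
```

Call:
move_arm:
  deltas:
    - {"x": -30,"y": -10,"z": 0,"wx": 0,"wy": 0,"wz": 0,"grip": 34}
    - {"x": -25,"y": -5,"z": 0,"wx": 0,"wy": 0,"wz": 0,"grip": 34}
    - {"x": 0,"y": 0,"z": 0,"wx": 0,"wy": 0,"wz": 0.12,"grip": 34}
    - {"x": 0,"y": 0,"z": 0,"wx": 0,"wy": 0,"wz": 0.12,"grip": 34}
    - {"x": 0,"y": 0,"z": 0,"wx": 0,"wy": 0,"wz": 0.12,"grip": 34}
    - {"x": 0,"y": 0,"z": 0,"wx": 0,"wy": 0,"wz": 0.12,"grip": 34}
    - {"x": 0,"y": 0,"z": 0,"wx": 0,"wy": 0,"wz": 0.12,"grip": 34}
    - {"x": 0,"y": 0,"z": 0,"wx": 0,"wy": 0,"wz": 0.12,"grip": 34}
    - {"x": 0,"y": 0,"z": 0,"wx": 0,"wy": 0,"wz": 0.12,"grip": 34}
    - {"x": 0,"y": 0,"z": 0,"wx": 0,"wy": 0,"wz": 0.12,"grip": 34}

```text
t: 26.4
tool_pos: [0.4273, -0.2113, 0.183]
orientation: [-2.998, -0.935, 0.011]
ft_force: [0.4, 0.1, 0.1]
grip_width: 0.0338
```

Call:
move_arm:
  deltas:
    - {"x": 0,"y": 0,"z": 0,"wx": 0,"wy": 0,"wz": 0.12,"grip": 34}
    - {"x": 0,"y": 0,"z": 0,"wx": 0,"wy": 0,"wz": 0.12,"grip": 34}
    - {"x": 0,"y": 0,"z": 0,"wx": 0,"wy": 0,"wz": 0.12,"grip": 34}
    - {"x": 0,"y": 0,"z": 0,"wx": 0,"wy": 0,"wz": 0.12,"grip": 34}
    - {"x": 0,"y": 0,"z": 0,"wx": 0,"wy": 0,"wz": 0.06,"grip": 34}
    - {"x": 0,"y": 0,"z": 0,"wx": 0,"wy": 0,"wz": 0,"grip": 34}
    - {"x": 0,"y": 0,"z": 0,"wx": 0,"wy": 0,"wz": 0,"grip": 34}

```text
t: 26.98
tool_pos: [0.4273, -0.2113, 0.1829]
orientation: [3.138, 0.115, -0.011]
ft_force: [-0.7, -0.1, -0.4]
grip_width: 0.034
```

```bash
python3 - <<'E'
from h import *
o=sensors.get_obs();print(o['tool_pos'],o['orientation'])
w=save('wrist','w8');P=wworld(w,o['tool_pos'],o['orientation'])
cv2.imwrite('pics/w8c.png',w['frame'][:,:,::-1])
rects(P,w['z_map']>0,(.35,.64,-.34,-.06),(.054,.066),'w fresh')
b=save('side','side9')
rects(world(b),b['z_map']>0,(.35,.64,-.36,-.06),(.054,.066),'side fresh')
E
```

```text
[ 0.42727499 -0.21129254  0.18294782] [ 3.13839611  0.11484552 -0.0107979 ]
w fresh c 432.9 -222.7 med [ 0.4353 -0.2225  0.0597] size 60 16 long axis deg from x 5.3 1282
side fresh c 431.7 -223.7 med [ 0.431  -0.2269  0.0599] size 58 18 long axis deg from x 4.0 175
```

View pics/w8c.png

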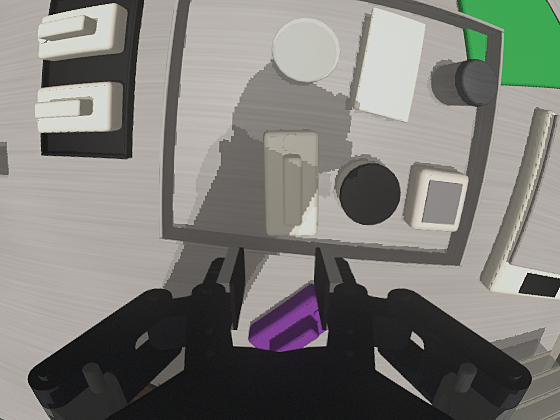

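Call:
move_arm:
  deltas:
    - {"x": -2.4,"y": 11.8,"z": 30,"wx": 0,"wy": 0,"wz": -0.02,"grip": 32}
    - {"x": 0,"y": 0,"z": 38,"wx": 0,"wy": 0,"wz": 0,"grip": 32}
    - {"x": 0,"y": 0,"z": 35,"wx": 0,"wy": 0,"wz": 0,"grip": 32}
    - {"x": 0,"y": 0,"z": 22,"wx": 0,"wy": 0,"wz": 0,"grip": 32}
    - {"x": 0,"y": 0,"z": 13,"wx": 0,"wy": 0,"wz": 0,"grip": 32}
    - {"x": 0,"y": 0,"z": 0,"wx": 0,"wy": 0,"wz": 0,"grip": 32}
    - {"x": 0,"y": 0,"z": 0,"wx": 0,"wy": 0,"wz": 0,"grip": 32}

```text
t: 27.67
tool_pos: [0.4243, -0.2235, 0.0446]
orientation: [3.138, 0.143, -0.013]
ft_force: [-0.5, 0.3, 0.6]
grip_width: 0.0318
```

Call:
move_arm:
  deltas:
    - {"x": 0,"y": 0,"z": 0,"wx": 0,"wy": 0,"wz": 0,"grip": 5}
    - {"x": 0,"y": 0,"z": 0,"wx": 0,"wy": 0,"wz": 0,"grip": 5}
    - {"x": 0,"y": 0,"z": 0,"wx": 0,"wy": 0,"wz": 0,"grip": 5}
    - {"x": 0,"y": 0,"z": 0,"wx": 0,"wy": 0,"wz": 0,"grip": 5}
    - {"x": 0,"y": 0,"z": 0,"wx": 0,"wy": 0,"wz": 0,"grip": 5}
    - {"x": 0,"y": 0,"z": -20,"wx": 0,"wy": 0,"wz": 0,"grip": 5}
    - {"x": 0,"y": 0,"z": -35,"wx": 0,"wy": 0,"wz": 0,"grip": 5}
    - {"x": 0,"y": 0,"z": -35,"wx": 0,"wy": 0,"wz": 0,"grip": 5}
    - {"x": 0,"y": 0,"z": -35,"wx": 0,"wy": 0,"wz": 0,"grip": 5}
    - {"x": 0,"y": 0,"z": 0,"wx": 0,"wy": 0,"wz": 0,"grip": 5}

```text
t: 28.5
tool_pos: [0.4287, -0.225, 0.1763]
orientation: [3.133, 0.141, 0.004]
ft_force: [1.9, -0.2, -1.1]
grip_width: 0.0139
```

Call:
move_arm:
  deltas:
    - {"x": 0,"y": 0,"z": 0,"wx": 0,"wy": 0,"wz": -0.123,"grip": 5}
    - {"x": 0,"y": 0,"z": 0,"wx": 0,"wy": 0,"wz": -0.123,"grip": 5}
    - {"x": 0,"y": 0,"z": 0,"wx": 0,"wy": 0,"wz": -0.123,"grip": 5}
    - {"x": 0,"y": 0,"z": 0,"wx": 0,"wy": 0,"wz": -0.123,"grip": 5}
    - {"x": 0,"y": 0,"z": 0,"wx": 0,"wy": 0,"wz": -0.123,"grip": 5}
    - {"x": 0,"y": 0,"z": 0,"wx": 0,"wy": 0,"wz": -0.123,"grip": 5}
    - {"x": 0,"y": 0,"z": 0,"wx": 0,"wy": 0,"wz": -0.123,"grip": 5}
    - {"x": 0,"y": 0,"z": 0,"wx": 0,"wy": 0,"wz": -0.123,"grip": 5}
    - {"x": 0,"y": 0,"z": 0,"wx": 0,"wy": 0,"wz": -0.123,"grip": 5}
    - {"x": 0,"y": 0,"z": 0,"wx": 0,"wy": 0,"wz": -0.123,"grip": 5}

```text
t: 29.33
tool_pos: [0.4252, -0.2234, 0.1696]
orientation: [-2.473, -1.932, 0.01]
ft_force: [-0.1, 0.1, -2.0]
grip_width: 0.0135
```

Call:
move_arm:
  deltas:
    - {"x": 0,"y": 0,"z": 0,"wx": 0,"wy": 0,"wz": -0.125,"grip": 5}
    - {"x": 0,"y": 0,"z": 0,"wx": 0,"wy": 0,"wz": -0.125,"grip": 5}
    - {"x": 34,"y": 7,"z": 0,"wx": 0,"wy": 0,"wz": 0,"grip": 5}
    - {"x": 34,"y": 7,"z": 0,"wx": 0,"wy": 0,"wz": 0,"grip": 5}
    - {"x": 34,"y": 7,"z": 0,"wx": 0,"wy": 0,"wz": 0,"grip": 5}
    - {"x": 34,"y": 7,"z": 0,"wx": 0,"wy": 0,"wz": 0,"grip": 5}
    - {"x": 34,"y": 7,"z": 0,"wx": 0,"wy": 0,"wz": 0,"grip": 5}
    - {"x": 34,"y": 7,"z": 0,"wx": 0,"wy": 0,"wz": 0,"grip": 5}
    - {"x": 34,"y": 7,"z": 0,"wx": 0,"wy": 0,"wz": 0,"grip": 5}
    - {"x": 0,"y": 0,"z": 0,"wx": 0,"wy": 0,"wz": 0,"grip": 5}

```text
t: 30.17
tool_pos: [0.4755, 0.0221, 0.1694]
orientation: [-2.209, -2.226, 0.003]
ft_force: [1.4, 0.8, -1.0]
grip_width: 0.0141
```

Call:
move_arm:
  deltas:
    - {"x": 34,"y": 5,"z": 0,"wx": 0,"wy": 0,"wz": 0,"grip": 5}
    - {"x": 34,"y": 5,"z": 0,"wx": 0,"wy": 0,"wz": 0,"grip": 5}
    - {"x": 34,"y": 5,"z": 0,"wx": 0,"wy": 0,"wz": 0,"grip": 5}
    - {"x": 34,"y": 5,"z": 0,"wx": 0,"wy": 0,"wz": 0,"grip": 5}
    - {"x": 34,"y": 5,"z": 0,"wx": 0,"wy": 0,"wz": 0,"grip": 5}
    - {"x": 34,"y": 5,"z": 0,"wx": 0,"wy": 0,"wz": 0,"grip": 5}
    - {"x": 30,"y": 3,"z": 0,"wx": 0,"wy": 0,"wz": 0,"grip": 5}
    - {"x": 0,"y": 0,"z": 0,"wx": 0,"wy": 0,"wz": 0,"grip": 5}
    - {"x": 0,"y": 0,"z": 0,"wx": 0,"wy": 0,"wz": 0,"grip": 5}

```text
t: 30.92
tool_pos: [0.5069, 0.2503, 0.1681]
orientation: [-2.214, -2.222, 0.01]
ft_force: [0.0, -0.9, -1.7]
grip_width: 0.0137
```

```bash
python3 - <<'E'
from h import *
o=sensors.get_obs();print(o['tool_pos'],o['grip_width'],o['orientation'])
w=save('wrist','w9');P=wworld(w,o['tool_pos'],o['orientation'])
rects(P,w['z_map']>0,(.44,.56,.16,.34),(.14,.175),' held slab',40)
E
```

```text
[0.50685805 0.25031226 0.16807803] 0.013708867230760003 [-2.21398074 -2.22171469  0.00979163]
 held slab c 506.0 275.7 med [0.5054 0.2876 0.1572] size 64 50 long axis deg from x -89.8 8923
 held slab c 506.6 211.3 med [0.5075 0.2099 0.1561] size 18 6 long axis deg from x 1.0 58
```

Call:
move_arm:
  deltas:
    - {"x": 5,"y": 0,"z": 35,"wx": 0,"wy": 0,"wz": 0,"grip": 5}
    - {"x": 0,"y": 0,"z": 30,"wx": 0,"wy": 0,"wz": 0,"grip": 5}
    - {"x": 0,"y": 0,"z": 22,"wx": 0,"wy": 0,"wz": 0,"grip": 5}
    - {"x": 0,"y": 0,"z": 15,"wx": 0,"wy": 0,"wz": 0,"grip": 5}
    - {"x": 0,"y": 0,"z": 7,"wx": 0,"wy": 0,"wz": 0,"grip": 5}
    - {"x": 0,"y": 0,"z": 1,"wx": 0,"wy": 0,"wz": 0,"grip": 5}
    - {"x": 0,"y": 0,"z": 0,"wx": 0,"wy": 0,"wz": 0,"grip": 5}
    - {"x": 0,"y": 0,"z": 0,"wx": 0,"wy": 0,"wz": 0,"grip": 5}

```text
t: 31.63
tool_pos: [0.5077, 0.2532, 0.0599]
orientation: [-2.22, -2.218, 0.007]
ft_force: [-0.2, 0.5, -0.5]
grip_width: 0.0141
```

Lower the last 3 mm, release and withdraw upwards; then check bay, tray and pan.

Call:
move_arm:
  deltas:
    - {"x": 0,"y": 0,"z": 3,"wx": 0,"wy": 0,"wz": 0,"grip": 5}
    - {"x": 0,"y": 0,"z": 0,"wx": 0,"wy": 0,"wz": 0,"grip": 5}
    - {"x": 0,"y": 0,"z": 0,"wx": 0,"wy": 0,"wz": 0,"grip": 34}
    - {"x": 0,"y": 0,"z": 0,"wx": 0,"wy": 0,"wz": 0,"grip": 34}
    - {"x": 0,"y": 0,"z": 0,"wx": 0,"wy": 0,"wz": 0,"grip": 34}
    - {"x": 0,"y": 0,"z": -20,"wx": 0,"wy": 0,"wz": 0,"grip": 34}
    - {"x": 0,"y": 0,"z": -38,"wx": 0,"wy": 0,"wz": 0,"grip": 34}
    - {"x": -10,"y": 0,"z": -38,"wx": 0,"wy": 0,"wz": 0,"grip": 34}
    - {"x": -20,"y": 0,"z": -35,"wx": 0,"wy": 0,"wz": 0,"grip": 34}
    - {"x": -20,"y": 0,"z": -35,"wx": 0,"wy": 0,"wz": 0,"grip": 34}

```text
t: 32.47
tool_pos: [0.5076, 0.2039, 0.2238]
orientation: [-2.216, -2.22, 0.008]
ft_force: [2.1, -0.3, 0.5]
grip_width: 0.0338
```

Call:
move_arm:
  deltas:
    - {"x": -20,"y": 0,"z": -35,"wx": 0,"wy": 0,"wz": 0.121,"grip": 34}
    - {"x": 0,"y": 0,"z": -35,"wx": 0,"wy": 0,"wz": 0.121,"grip": 34}
    - {"x": 0,"y": 0,"z": -35,"wx": 0,"wy": 0,"wz": 0.121,"grip": 34}
    - {"x": 0,"y": 0,"z": 0,"wx": 0,"wy": 0,"wz": 0.121,"grip": 34}
    - {"x": 0,"y": 0,"z": 0,"wx": 0,"wy": 0,"wz": 0.121,"grip": 34}
    - {"x": 0,"y": 0,"z": 0,"wx": 0,"wy": 0,"wz": 0.121,"grip": 34}
    - {"x": 0,"y": 0,"z": 0,"wx": 0,"wy": 0,"wz": 0.121,"grip": 34}
    - {"x": 0,"y": 0,"z": 0,"wx": 0,"wy": 0,"wz": 0.121,"grip": 34}
    - {"x": 0,"y": 0,"z": 0,"wx": 0,"wy": 0,"wz": 0.121,"grip": 34}
    - {"x": 0,"y": 0,"z": 0,"wx": 0,"wy": 0,"wz": 0.121,"grip": 34}

```text
t: 33.3
tool_pos: [0.5086, 0.1838, 0.327]
orientation: [-3.092, -0.554, 0.011]
ft_force: [0.1, -0.6, -1.0]
grip_width: 0.0345
```

Call:
move_arm:
  deltas:
    - {"x": 0,"y": 0,"z": 0,"wx": 0,"wy": 0,"wz": 0.121,"grip": 34}
    - {"x": 0,"y": 0,"z": 0,"wx": 0,"wy": 0,"wz": 0.121,"grip": 34}
    - {"x": 0,"y": 0,"z": 0,"wx": 0,"wy": 0,"wz": 0.121,"grip": 34}
    - {"x": 0,"y": 0,"z": 0,"wx": 0,"wy": 0,"wz": 0,"grip": 34}
    - {"x": 0,"y": 0,"z": 0,"wx": 0,"wy": 0,"wz": 0,"grip": 34}

```text
t: 33.72
tool_pos: [0.5086, 0.1839, 0.327]
orientation: [3.14, 0.003, -0.011]
ft_force: [-0.6, 0.1, -0.0]
grip_width: 0.0342
```

```bash
python3 - <<'E'
from h import *
o=sensors.get_obs();print(o['tool_pos'],o['orientation'])
w=save('wrist','w10');P=wworld(w,o['tool_pos'],o['orientation']);ok=w['z_map']>0
a=save('scene','scene10')
cv2.imwrite('pics/pair2.png',cv2.resize(np.hstack([w['frame'],a['frame']])[:,:,::-1],(800,300)))
for n,P,ok in (('w',P,ok),('s',world(a),a['z_map']>0)):
    rects(P,ok,(.43,.6,.2,.32),(.066,.0745),n+'bay')
    rects(P,ok,(.43,.66,-.08,.1),(.054,.066),n+' tray')
    rects(P,ok,(.35,.64,-.34,-.06),(.054,.066),n+' pan')
    p=P[ok];s=p[(p[:,0]>.52)&(p[:,0]<.6)&(p[:,1]>.33)&(p[:,1]<.45)&(p[:,2]>.24)&(p[:,2]<.285)]
    if len(s): print(n,'bar',np.percentile(s,[2,50,98],axis=0).round(3))
E
```

```text
[0.50859888 0.18387433 0.32699041] [ 3.14037737e+00  2.50038158e-03 -1.05967593e-02]
wbay c 507.3 260.3 med [0.5074 0.2592 0.0697] size 59 16 long axis deg from x 89.7 559
wbay c 566.8 259.9 med [0.5667 0.2596 0.0697] size 60 16 long axis deg from x -89.9 596
w tray c 502.0 7.8 med [0.502  0.0109 0.0596] size 60 16 long axis deg from x -88.9 473
w tray c 582.7 9.8 med [0.5827 0.0122 0.0599] size 60 15 long axis deg from x -89.9 463
w bar [[0.521 0.379 0.248]
 [0.559 0.382 0.27 ]
 [0.598 0.389 0.273]]
sbay c 508.6 259.6 med [0.5095 0.2618 0.0706] size 61 17 long axis deg from x 89.4 245
sbay c 568.4 259.4 med [0.5695 0.2618 0.0709] size 61 16 long axis deg from x 89.6 248
s tray c 503.5 7.0 med [0.5046 0.0091 0.0608] size 61 18 long axis deg from x 89.4 190
s tray c 585.0 9.4 med [0.586  0.0107 0.061 ] size 59 17 long axis deg from x 88.7 198
s bar [[0.522 0.38  0.268]
 [0.561 0.386 0.273]
 [0.598 0.391 0.276]]
```

View pics/pair2.png

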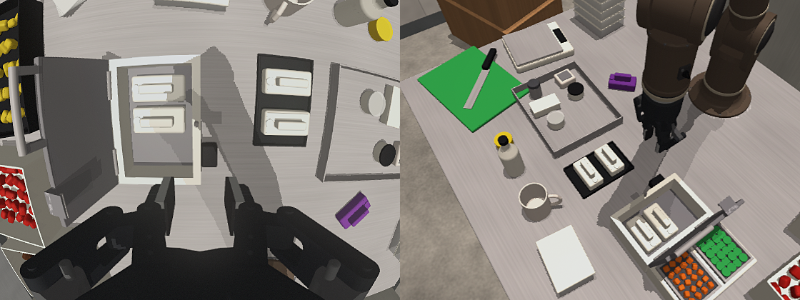

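Call:
move_arm:
  deltas:
    - {"x": 9,"y": -33,"z": 0,"wx": 0,"wy": 0,"wz": 0,"grip": 34}
    - {"x": 9,"y": -33,"z": 0,"wx": 0,"wy": 0,"wz": 0,"grip": 34}
    - {"x": 9,"y": -33,"z": 0,"wx": 0,"wy": 0,"wz": 0,"grip": 34}
    - {"x": 9,"y": -33,"z": 0,"wx": 0,"wy": 0,"wz": 0,"grip": 34}
    - {"x": 9,"y": -33,"z": 0,"wx": 0,"wy": 0,"wz": 0,"grip": 34}
    - {"x": 9,"y": -33,"z": 0,"wx": 0,"wy": 0,"wz": 0,"grip": 34}
    - {"x": 0,"y": 0,"z": 0,"wx": 0,"wy": 0,"wz": 0,"grip": 34}
    - {"x": 0,"y": 0,"z": 0,"wx": 0,"wy": 0,"wz": 0,"grip": 34}

```text
t: 34.48
tool_pos: [0.5624, 0.3839, 0.3246]
orientation: [3.14, 0.005, -0.015]
ft_force: [0.6, -1.2, 0.6]
grip_width: 0.0338
```

Call:
move_arm:
  deltas:
    - {"x": 0,"y": -1,"z": 25,"wx": 0,"wy": 0,"wz": 0,"grip": 32}
    - {"x": 0,"y": 0,"z": 25,"wx": 0,"wy": 0,"wz": 0,"grip": 32}
    - {"x": 0,"y": 0,"z": 18,"wx": 0,"wy": 0,"wz": 0,"grip": 32}
    - {"x": 0,"y": 0,"z": 0,"wx": 0,"wy": 0,"wz": 0,"grip": 32}
    - {"x": 0,"y": 0,"z": 0,"wx": 0,"wy": 0,"wz": 0,"grip": 5}
    - {"x": 0,"y": 0,"z": 0,"wx": 0,"wy": 0,"wz": 0,"grip": 5}
    - {"x": 0,"y": 0,"z": 0,"wx": 0,"wy": 0,"wz": 0,"grip": 5}
    - {"x": 0,"y": 0,"z": 0,"wx": 0,"wy": 0,"wz": 0,"grip": 5}
  newtons: 40

```text
t: 35.15
tool_pos: [0.5632, 0.3823, 0.2597]
orientation: [3.141, -0.004, -0.009]
ft_force: [0.2, -0.9, 0.7]
grip_width: 0.0105
```

Call:
move_arm:
  deltas:
    - {"x": 0,"y": 19,"z": -3.1,"wx": 0,"wy": 0,"wz": 0,"grip": 5}
    - {"x": 0,"y": 19.3,"z": -1.3,"wx": 0,"wy": 0,"wz": 0,"grip": 5}
    - {"x": 0,"y": 19.2,"z": 0.7,"wx": 0,"wy": 0,"wz": 0,"grip": 5}
    - {"x": 0,"y": 19.1,"z": 2.6,"wx": 0,"wy": 0,"wz": 0,"grip": 5}
    - {"x": 0,"y": 18.8,"z": 4.5,"wx": 0,"wy": 0,"wz": 0,"grip": 5}
    - {"x": 0,"y": 18.2,"z": 6.3,"wx": 0,"wy": 0,"wz": 0,"grip": 5}
    - {"x": 0,"y": 0,"z": 0,"wx": 0,"wy": 0,"wz": 0,"grip": 5}

```text
t: 35.73
tool_pos: [0.5639, 0.265, 0.2499]
orientation: [3.139, -0.011, -0.006]
ft_force: [1.2, -5.1, 7.4]
grip_width: 0.0101
```

Call:
move_arm:
  deltas:
    - {"x": 0,"y": 17.5,"z": 8.1,"wx": 0,"wy": 0,"wz": 0,"grip": 5}
    - {"x": 0,"y": 16.6,"z": 9.9,"wx": 0,"wy": 0,"wz": 0,"grip": 5}
    - {"x": 0,"y": 15.5,"z": 11.3,"wx": 0,"wy": 0,"wz": 0,"grip": 5}
    - {"x": 0,"y": 14.3,"z": 13,"wx": 0,"wy": 0,"wz": 0,"grip": 5}
    - {"x": 0,"y": 13,"z": 14.4,"wx": 0,"wy": 0,"wz": 0,"grip": 5}
    - {"x": 0,"y": 0,"z": 0,"wx": 0,"wy": 0,"wz": 0,"grip": 5}

```text
t: 36.23
tool_pos: [0.5641, 0.1903, 0.1914]
orientation: [3.141, -0.008, -0.005]
ft_force: [6.5, -1.3, -0.8]
grip_width: 0.01
```

Call:
move_arm:
  deltas:
    - {"x": 0,"y": 11.5,"z": 15.5,"wx": 0,"wy": 0,"wz": 0,"grip": 5}
    - {"x": 0,"y": 9.8,"z": 16.5,"wx": 0,"wy": 0,"wz": 0,"grip": 5}
    - {"x": 0,"y": 8.2,"z": 17.5,"wx": 0,"wy": 0,"wz": 0,"grip": 5}
    - {"x": 0,"y": 6.4,"z": 18.3,"wx": 0,"wy": 0,"wz": 0,"grip": 5}
    - {"x": 0,"y": 3.7,"z": 14.9,"wx": 0,"wy": 0,"wz": 0,"grip": 5}
    - {"x": 0,"y": 0,"z": 0,"wx": 0,"wy": 0,"wz": 0,"grip": 5}

```text
t: 36.73
tool_pos: [0.5644, 0.1521, 0.1087]
orientation: [3.141, -0.005, -0.003]
ft_force: [8.1, -2.1, -0.8]
grip_width: 0.0099
```

Call:
move_arm:
  deltas:
    - {"x": 0,"y": 1.5,"z": 9,"wx": 0,"wy": 0,"wz": 0,"grip": 5}
    - {"x": 0,"y": 1,"z": 9,"wx": 0,"wy": 0,"wz": 0,"grip": 5}
    - {"x": 0,"y": 0.5,"z": 7,"wx": 0,"wy": 0,"wz": 0,"grip": 5}
    - {"x": 0,"y": 0,"z": 5,"wx": 0,"wy": 0,"wz": 0,"grip": 5}
    - {"x": 0,"y": 0,"z": 3,"wx": 0,"wy": 0,"wz": 0,"grip": 5}
    - {"x": 0,"y": 0,"z": 0,"wx": 0,"wy": 0,"wz": 0,"grip": 5}
  newtons: 70

```text
t: 37.23
tool_pos: [0.5646, 0.148, 0.0779]
orientation: [3.139, -0.006, -0.002]
ft_force: [7.4, -6.0, 1.3]
grip_width: 0.0096
```

Call:
move_arm:
  deltas:
    - {"x": 0,"y": 0,"z": 2,"wx": 0,"wy": 0,"wz": 0,"grip": 5}
    - {"x": 0,"y": 0,"z": 2,"wx": 0,"wy": 0,"wz": 0,"grip": 5}
    - {"x": 0,"y": 0,"z": 2,"wx": 0,"wy": 0,"wz": 0,"grip": 5}
    - {"x": 0,"y": 0,"z": 0,"wx": 0,"wy": 0,"wz": 0,"grip": 5}
    - {"x": 0,"y": 0,"z": 0,"wx": 0,"wy": 0,"wz": 0,"grip": 5}

```text
t: 37.65
tool_pos: [0.5646, 0.1479, 0.0724]
orientation: [3.139, -0.007, -0.001]
ft_force: [5.6, -7.1, 5.5]
grip_width: 0.0094
```

Call:
move_arm:
  deltas:
    - {"x": 0,"y": 0,"z": 2,"wx": 0,"wy": 0,"wz": 0,"grip": 5}
    - {"x": 0,"y": 0,"z": 2,"wx": 0,"wy": 0,"wz": 0,"grip": 5}
    - {"x": 0,"y": 0,"z": 2,"wx": 0,"wy": 0,"wz": 0,"grip": 5}
    - {"x": 0,"y": 0,"z": 0,"wx": 0,"wy": 0,"wz": 0,"grip": 5}
    - {"x": 0,"y": 0,"z": 0,"wx": 0,"wy": 0,"wz": 0,"grip": 5}

```text
t: 38.07
tool_pos: [0.5649, 0.1477, 0.0702]
orientation: [3.139, -0.007, 0.001]
ft_force: [-6.5, -11.0, 38.7]
grip_width: 0.0092
```

Call:
move_arm:
  deltas:
    - {"x": 0,"y": 0,"z": -4,"wx": 0,"wy": 0,"wz": 0,"grip": 34}
    - {"x": 0,"y": 0,"z": 0,"wx": 0,"wy": 0,"wz": 0,"grip": 34}
    - {"x": 0,"y": 0,"z": 0,"wx": 0,"wy": 0,"wz": 0,"grip": 34}
    - {"x": 0,"y": 0,"z": -20,"wx": 0,"wy": 0,"wz": 0,"grip": 34}
    - {"x": 0,"y": 0,"z": -38,"wx": 0,"wy": 0,"wz": 0,"grip": 34}
    - {"x": 0,"y": 0,"z": -38,"wx": 0,"wy": 0,"wz": 0,"grip": 34}
    - {"x": 0,"y": 20,"z": -36,"wx": 0,"wy": 0,"wz": 0,"grip": 34}
    - {"x": 0,"y": 36,"z": -20,"wx": 0,"wy": 0,"wz": 0,"grip": 34}
    - {"x": 0,"y": 36,"z": 0,"wx": 0,"wy": 0,"wz": 0,"grip": 34}
    - {"x": 0,"y": 0,"z": 0,"wx": 0,"wy": 0,"wz": 0,"grip": 34}

```text
t: 38.9
tool_pos: [0.5626, 0.0495, 0.2218]
orientation: [3.136, -0.017, -0.007]
ft_force: [-0.6, -1.6, -0.6]
grip_width: 0.034
```

```bash
python3 - <<'E'
from h import *
a=save('scene','scene11');b=save('side','side11')
cv2.imwrite('pics/pair3.png',cv2.resize(np.hstack([b['frame'],a['frame']])[:,:,::-1],(800,300)))
for n,f in (('before',('scene','side')),('now',('scene11','side11'))):
    for k in f:
        i=np.load(f'pics/{k}.npz');P=world(i);p=P[i['z_map']>0]
        s=p[(p[:,0]>.4)&(p[:,0]<.61)&(p[:,1]>.185)&(p[:,1]<.33)&(p[:,2]>.08)&(p[:,2]<.13)]
        print(n,k,len(s),'slope dz/dy',np.polyfit(s[:,1],s[:,2],1).round(4),s[:,2].mean().round(4))
        s=p[(p[:,0]>.53)&(p[:,0]<.6)&(p[:,1]>.13)&(p[:,1]<.165)&(p[:,2]>.06)&(p[:,2]<.15)]
        if len(s): print('  bar top',np.percentile(s[:,2],[50,90]).round(4))
        for m,bx in dict(mug=(.68,.84,-.09,.06),bottle=(.68,.84,-.22,-.1),box=(.66,.86,.1,.32)).items():
            s=p[(p[:,0]>bx[0])&(p[:,0]<bx[1])&(p[:,1]>bx[2])&(p[:,1]<bx[3])&(p[:,2]>.03)&(p[:,2]<.2)];print('  ',m,s.mean(0).round(4))
E
```

```text
before scene 7864 slope dz/dy [-0.0052  0.0924] 0.0911
  bar top [0.0912 0.0935]
   mug [0.7615 0.0164 0.066 ]
   bottle [ 0.7608 -0.131   0.105 ]
   box [0.7818 0.2018 0.0581]
before side 1418 slope dz/dy [-0.0001  0.0903] 0.0902
  bar top [0.0872 0.0914]
   mug [0.7484 0.0103 0.0669]
   bottle [ 0.7494 -0.1637  0.0968]
   box [0.7717 0.1825 0.0557]
now scene11 7844 slope dz/dy [-0.0054  0.0925] 0.0911
  bar top [0.0909 0.0937]
   mug [0.7616 0.0164 0.0659]
   bottle [ 0.7609 -0.131   0.1051]
   box [0.7818 0.2019 0.058 ]
now side11 1414 slope dz/dy [-0.0008  0.0904] 0.0902
  bar top [0.0874 0.0912]
   mug [0.7484 0.0102 0.0668]
   bottle [ 0.7493 -0.1636  0.0967]
   box [0.7715 0.1823 0.0557]
```

View pics/pair3.png

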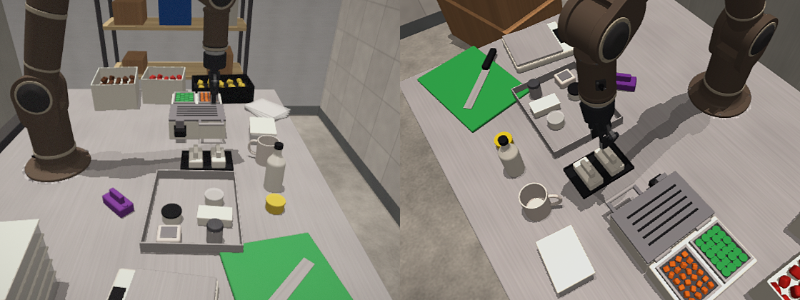

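Cover height and slope match the initial latched state, the bystanders have not moved, and the bricks are in place. I'm handing in.

```bash
python3 -c "
from station import bot
print(bot.hand_in())"
```

```text
the job is handed in; nothing more can be done
None
```

The cool bricks are changed and the job is handed in, at about 39 s of the 200 s allowed.

I pressed the tab until the catch let go and swung the cover wide open to about 1.75 rad. I then laid both thawed bricks from the bay in the black drip tray. The pan held two frozen bricks; I put them in the bay at station x = 0 and +60 mm. Finally I swung the cover back and pressed it down onto its stop, with about 39 N at the wrist.

**Last checks:**
- **Cover:** its height and slope match the shut state at the start to within 1 mm and 0.001 rad, so the catch should be in. I did not pull on it to test.
- **Bricks:** before shutting, the camera showed both frozen bricks upright within about 1 mm of their places. Both thawed bricks sat inside the tray.
- **Other things:** the mug, squeeze bottle and meal box are where they were, to within 0.3 mm. The pan shows only its pots, tub, shaker and dish. I touched neither the purple brick nor the yellow pot.

**Disagreement:** my first estimate of the station's position was 7–9 mm off in y. I corrected it from the arc the bar followed and a wrist camera view before moving any brick. No checks failed.

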